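# Pack sample carriers in the transport cassette and lock it with the ball-lock pin

### The arm

A 6-joint arm with a two-finger parallel gripper is mounted at the origin on the work surface. World frame = base frame: x ahead of the robot, y to its left, z up, the work surface at z = 0. Lengths are in m, angles in degrees, forces in N, time in s.
With the tool pointing down it reaches from about 0.35 to 0.875 m from the base axis. Payload 4.2 kg.
Tool frame: the origin (TCP) lies where the fingers leave the gripper's body, on its centre line; the fingertips stand 70 mm ahead of it and the grasp point (between the pads) lies 51 mm ahead of it; z points along the fingers, y is the direction in which the jaws open and shut (so a half turn about z gives the same grasp; the last joint's range is limited). The gripper opens to 87 mm and grips with 3 to 60 N. Pads are 19 mm wide; open, the fingers measure 117 mm over their backs; the gripper's body (75 mm by 190 mm) begins 51 mm behind the grasp point.
Start: joints at [-61.215, 22.042, 0.453, 0, -68.411, -14.817], TCP at [0.151, -0.606, 0.292] pointing down, gripper open.
Joint ranges: [-179.83, 179.83], [-69.29, 118.12], [-61.27, 80.66], [-181.25, 117.63], [-171.15, -9.14], [-177.46, 177.46]. Speed limits (degrees/s): [159.86, 159.86, 180, 180, 180, 180].

### API

Orientations are given as a 3x3 rotation matrix whose columns are the frame's x, y, z axes.
In Python, from station import sense, capture, camera_model, finish_job gives the robot as it stands.
- The arm moves only by the shell command python3 -m inch 'ROWS'. ROWS is JSON, a list of rows, each an object with "hand": the closure, from 0 (fully open) to 1 (shut); "slide": the shift along the world's x, y, z in cm, a list of three; "yaw": the turn about the world's z in rad. A call has 1 to 10 rows; each row is the pose to reach, as a shift and turn from the pose commanded when the call began; what a row does not reach only later rows make up. A row lasts 1/8 s, in which the tool goes at most 62.5 mm and 10.7 degrees, less where a joint would pass 70% of its speed; a pose out of reach is approached as far as the arm can. A call with a gripper value outside its range is refused whole. The fingers move at their own pace and stop on an object; the grip force is fixed at half the most. Time passes only in rows, so rows that repeat a pose let the fingers close. It gives the time, the measured TCP pose, the force and the opening at its end, in the units of the state.
- sense(): the state, without advancing time (a new reading comes with each control period).
- capture(name): name is "side" or "top"; returns the picture (400x640x3 uint8, blue, green, red); there is no depth.
- camera_model(name): a dict with "mtx" (3x3 intrinsics, pixels), "k1" (the pictures are not rectified: a ray, as slopes to the right and down, at radius r is drawn at 1 + k1 r^2 times it, then the intrinsics apply), "xyz" and "orientation" of the camera in the world. Camera axes: x right, y up, looking along -z (the intrinsics and any distortion apply to the point x, -y, -z); pixel columns grow to the right and rows downward; lengths in m; the calibration is good to about 2 mm. A picture is of the moment at which its call begins. camera_model takes no time and is no camera call.
- finish_job(): hands the job in, once; it reports no verdict.
The state is a dict: "time_s": time; "joints": joint angles; "joint_velocities": joint speeds; "effort": joint torques, N m; "tcp_pos": TCP position; "ee_rot": TCP orientation; "wrist_force": force on the tool from outside, world axes, zero at the start; "moment": the same for the moment, N m; "gripper_width": opening from 0.0 (shut) to 1.0 (fully open).
Only numpy, scipy, OpenCV 4.12 (cv2) and the standard library are available. Lean on these libraries where they do the work, as an engineer would, in place of code of your own. Each camera call takes 0.05 s, during which the arm holds its last target. There are 200 camera calls.

### The job

Pack every sample carrier from the foam pad flat into the transport cassette, carrying them one at a time, then shut the cassette's lid. Lock it with the ball-lock pin: hold its thumb button in, push the pin through the lid's and the cassette's lugs until its flange sits fully down on the lid, and let go so that the button comes out and the balls lock below; leave the other things on the bench where they are.

Things in the scene. Friction and masses are not known exactly. Their poses are not given: they have to be found in the camera images.
- cassette: Open aluminium transport cassette, 1.5 kg or so, loose on the bench (slides if pushed hard). Origin: centre of its underside; +x is the lid's hinge end, -x the end with the lug, z up. Body 112 (x) x 80 (y) mm, floor 10 mm thick, rim 66 mm above the bench. The pocket in it is described at point pocket.
- pocket (a point): Centre of the pocket's floor, 10 mm above the underside; axes as the cassette's. Pocket 96 (x) x 56 (y) x 56 mm deep, between two full end walls 8 mm thick and four 12 x 12 mm corner posts; its long sides are open for 72 mm between the posts, so fingers that hold a carrier across its width pass there. It takes five carriers.
- lug_hole (a point): Centre of the 20 mm round hole in the cassette's steel lug, at the lug's top face: 80 mm from the cassette's centre towards -x, 66 mm above the bench; axes as the cassette's. Lug 48 (x) x 46 (y) x 10 mm thick, top flush with the rim, free space below.
- lid (a joint): Lid angle, rad: 0 shut, 1.85 fully open (leaning back). 10 mm plate 112 x 80 mm, 0.25 kg, hinged along y on the cassette's +x rim (56 mm from its centre, 66 mm up). Open, it stays; pushed from behind (+x side) to below 1.2 it falls shut slowly (about 2 s). Shut, its underside is on the rim, its top 76 mm above the bench, and the 20 mm hole in its own lug exactly over the cassette's.
- lid_edge (a point): Middle of the lid's free end (tip of its 48 x 46 x 10 mm steel lug), 160 mm from the hinge; about 225 mm above the bench with the lid open.
- pin: Ball-lock pin, 0.16 kg, upright in its stand, standing proud of it. Origin: centre of the flange's underside, z up along the pin. Flange 40 x 40 x 6 mm; above it a black handle 24 (x) x 30 (y) mm from 6 to 56 mm above the origin, with a thin pull ring to 68 mm. The round thumb button is on the handle's +y face.
- pin_tip (a point): Lower end of the pin's round steel shank, 56 mm below the pin's origin. Shank 16 mm in diameter, last 7 mm tapered.
- pin_button (a joint): Travel of the thumb button, m: 0 out, 0.006 fully in. Button 20 mm across, centre 32 mm above the pin's origin, 8 mm proud of the handle (2 mm when in). Spring: 3 N at first, 7 N fully in. Gripped across the pin's y with 20 N or more at that height it stays in, 32 mm over button and back of the handle; gripped across x it is not pressed.
- pin_ball_a (a joint): Travel of one lock ball, m: 0 out, 0.005 drawn in; driven by the button. Two balls, on the shank's +x and -x sides, 26.5 mm below the pin's origin, 6 mm high. Out, they measure 26 mm over all and do not pass a 20 mm hole; button in, they are flush with the shank. Let out below the two lugs (20 mm together) they hold the pin.
- stand: Grey plastic block 80 x 80 x 70 mm high, 1.2 kg, loose, with a 30 mm square well from top to bottom in which the pin's shank hangs freely, the flange resting on top (even with the balls out). Origin: centre of its underside.
- pad: White foam pad 200 (x) x 120 (y) x 8 mm, fixed, on which the carriers lie: a stack of two or three at its -x half and one or two at its +x half. Origin: centre of its underside, x along its length.
- carrier1: Aluminium sample carrier, flat plate 90 (x) x 50 (y) x 10 mm thick, 0.12 kg, with a round glass window. Origin: centre of its underside. All are alike and lie on the foam pad, most of them one on another (a few mm out of line); four or five are present.
- carrier2: Aluminium sample carrier, flat plate 90 (x) x 50 (y) x 10 mm thick, 0.12 kg, with a round glass window. Origin: centre of its underside. All are alike and lie on the foam pad, most of them one on another (a few mm out of line); four or five are present.
- carrier3: Aluminium sample carrier, flat plate 90 (x) x 50 (y) x 10 mm thick, 0.12 kg, with a round glass window. Origin: centre of its underside. All are alike and lie on the foam pad, most of them one on another (a few mm out of line); four or five are present.
- carrier4: Aluminium sample carrier, flat plate 90 (x) x 50 (y) x 10 mm thick, 0.12 kg, with a round glass window. Origin: centre of its underside. All are alike and lie on the foam pad, most of them one on another (a few mm out of line); four or five are present.
- carrier5: Aluminium sample carrier, flat plate 90 (x) x 50 (y) x 10 mm thick, 0.12 kg, with a round glass window. Origin: centre of its underside. All are alike and lie on the foam pad, most of them one on another (a few mm out of line); four or five are present.
- dish: Bystander: clear glass dish, 90 mm across, 16 mm high. Origin: centre of its underside.
- objective: Bystander: microscope objective lens standing upright, steel, 34 mm across, 50 mm high. Origin: centre of its underside.
- jar: Bystander: amber glass jar, 50 mm across, 55 mm high. Origin: centre of its underside.
- driver: Bystander: screwdriver lying down, 160 mm long. Origin: middle of its length, underside.
- tweezers: Bystander: steel tweezers lying flat, 120 mm long. Origin: middle of its length, underside.
- cap: Bystander: white plastic disc cap, 70 mm across, 18 mm high. Origin: centre of its underside.
Not all that is in view belongs to the job. What is shaped like the carrier2 but green or pink is not meant.

How it is judged (in metres and radians):
On the way, in this order (a step that is already met when the one before it is completed fails the run):
1. every carrier lies flat in the cassette's pocket, released, the lid still open (x of carrier1 in the frame of pocket between -0.008 and 0.008 m and y of carrier1 in the frame of pocket between -0.008 and 0.008 m and z of carrier1 in the frame of pocket between -0.004 and 0.044 m and angle between each of carrier1, carrier2, carrier3, carrier4, carrier5's own z axis and vertical below 0.06 rad and x of carrier2 in the frame of pocket between -0.008 and 0.008 m and y of carrier2 in the frame of pocket between -0.008 and 0.008 m and z of carrier2 in the frame of pocket between -0.004 and 0.044 m and x of carrier3 in the frame of pocket between -0.008 and 0.008 m and y of carrier3 in the frame of pocket between -0.008 and 0.008 m and z of carrier3 in the frame of pocket between -0.004 and 0.044 m and x of carrier4 in the frame of pocket between -0.008 and 0.008 m and y of carrier4 in the frame of pocket between -0.008 and 0.008 m and z of carrier4 in the frame of pocket between -0.004 and 0.044 m and x of carrier5 in the frame of pocket between -0.008 and 0.008 m and y of carrier5 in the frame of pocket between -0.008 and 0.008 m and z of carrier5 in the frame of pocket between -0.004 and 0.044 m and linear speed of each of carrier1, carrier2, carrier3, carrier4, carrier5 below 0.02 m/s and value of joint lid above 0.3 rad and contact force between each of carrier1, carrier2, carrier3, carrier4, carrier5 and the fingers below 0.5 N), for 0.2 s.
2. the lid is shut over them, the pin not yet in the hole (x of carrier1 in the frame of pocket between -0.008 and 0.008 m and y of carrier1 in the frame of pocket between -0.008 and 0.008 m and z of carrier1 in the frame of pocket between -0.004 and 0.044 m and angle between each of carrier1, carrier2, carrier3, carrier4, carrier5's own z axis and vertical below 0.06 rad and x of carrier2 in the frame of pocket between -0.008 and 0.008 m and y of carrier2 in the frame of pocket between -0.008 and 0.008 m and z of carrier2 in the frame of pocket between -0.004 and 0.044 m and x of carrier3 in the frame of pocket between -0.008 and 0.008 m and y of carrier3 in the frame of pocket between -0.008 and 0.008 m and z of carrier3 in the frame of pocket between -0.004 and 0.044 m and x of carrier4 in the frame of pocket between -0.008 and 0.008 m and y of carrier4 in the frame of pocket between -0.008 and 0.008 m and z of carrier4 in the frame of pocket between -0.004 and 0.044 m and x of carrier5 in the frame of pocket between -0.008 and 0.008 m and y of carrier5 in the frame of pocket between -0.008 and 0.008 m and z of carrier5 in the frame of pocket between -0.004 and 0.044 m and value of joint lid below 0.04 rad and not (horizontal distance between pin_tip and lug_hole below 0.008 m and z of pin_tip in the frame of lug_hole below -0.012 m)), for 0.2 s.
3. the pin's shank goes through lid and lug while its button is held in by the fingers (horizontal distance between pin_tip and lug_hole below 0.008 m and z of pin_tip in the frame of lug_hole below -0.012 m and value of joint lid below 0.04 rad and value of joint pin_button above 0.004 m and contact force between pin and the fingers above 1 N), for 0.05 s.
At the end, for the whole second after the job is handed in: All carriers present lie flat in the pocket, the lid is shut (below 0.04 rad), the pin stands upright through both lugs with its flange within 3.5 mm of the lid's top, its button and balls out (within 1.5 mm), the cassette flat on the bench, and everything released and at rest (x of carrier1 in the frame of pocket between -0.008 and 0.008 m and y of carrier1 in the frame of pocket between -0.008 and 0.008 m and z of carrier1 in the frame of pocket between -0.004 and 0.044 m and angle between each of carrier1, carrier2, carrier3, carrier4, carrier5's own z axis and vertical below 0.06 rad and x of carrier2 in the frame of pocket between -0.008 and 0.008 m and y of carrier2 in the frame of pocket between -0.008 and 0.008 m and z of carrier2 in the frame of pocket between -0.004 and 0.044 m and x of carrier3 in the frame of pocket between -0.008 and 0.008 m and y of carrier3 in the frame of pocket between -0.008 and 0.008 m and z of carrier3 in the frame of pocket between -0.004 and 0.044 m and x of carrier4 in the frame of pocket between -0.008 and 0.008 m and y of carrier4 in the frame of pocket between -0.008 and 0.008 m and z of carrier4 in the frame of pocket between -0.004 and 0.044 m and x of carrier5 in the frame of pocket between -0.008 and 0.008 m and y of carrier5 in the frame of pocket between -0.008 and 0.008 m and z of carrier5 in the frame of pocket between -0.004 and 0.044 m and linear speed of each of carrier1, carrier2, carrier3, carrier4, carrier5, pin, cassette below 0.02 m/s and value of joint lid below 0.04 rad and horizontal distance between pin_tip and lug_hole below 0.008 m and z of pin_tip in the frame of lug_hole below -0.012 m and z of pin in the frame of lug_hole between 0.007 and 0.0135 m and horizontal distance between pin and lug_hole below 0.006 m and angle between the z axis of pin and the z axis of cassette, either way round below 0.1 rad and value of joint each of pin_button, pin_ball_a below 0.0015 m and angle between cassette's own z axis and vertical below 0.05 rad and height (world z) of cassette below 0.01 m); the robot touches nothing.
It fails at once if two carriers are lifted at once ((height (world z) of carrier2 above 0.105 m and angle between carrier2's own z axis and vertical below 0.6 rad and z of carrier1 in the frame of carrier2 between -0.04 and 0.04 m) or (height (world z) of carrier4 above 0.105 m and angle between carrier4's own z axis and vertical below 0.6 rad and z of carrier1 in the frame of carrier4 between -0.04 and 0.04 m) or (height (world z) of carrier3 above 0.105 m and angle between carrier3's own z axis and vertical below 0.6 rad and z of carrier1 in the frame of carrier3 between -0.04 and 0.04 m) or (height (world z) of carrier5 above 0.105 m and angle between carrier5's own z axis and vertical below 0.6 rad and z of carrier1 in the frame of carrier5 between -0.04 and 0.04 m) or (height (world z) of carrier4 above 0.105 m and angle between carrier4's own z axis and vertical below 0.6 rad and z of carrier2 in the frame of carrier4 between -0.04 and 0.04 m) or (height (world z) of carrier3 above 0.105 m and angle between carrier3's own z axis and vertical below 0.6 rad and z of carrier2 in the frame of carrier3 between -0.04 and 0.04 m) or (height (world z) of carrier5 above 0.105 m and angle between carrier5's own z axis and vertical below 0.6 rad and z of carrier2 in the frame of carrier5 between -0.04 and 0.04 m) or (height (world z) of carrier3 above 0.105 m and angle between carrier3's own z axis and vertical below 0.6 rad and z of carrier4 in the frame of carrier3 between -0.04 and 0.04 m) or (height (world z) of carrier5 above 0.105 m and angle between carrier5's own z axis and vertical below 0.6 rad and z of carrier4 in the frame of carrier5 between -0.04 and 0.04 m)).
It fails at once if a bystander is moved by more than 3 cm (distance of any of dish, objective, jar, driver, tweezers, cap from where it was at the start of the episode above 0.03 m).
Of carrier3, carrier5 only 1 to 2 are there at a start; the rules pass over those that are not, and their reading is None.
At some moment in a run one of cassette, stand may be knocked a few centimetres aside while the robot is not near it.
It also fails if it takes over 210 s, if anything falls off the work surface, if the arm or the gripper's body presses on something with over 40 N, if the wrist force passes 120 N, or if a joint passes its speed limit or range.

## Working session

There is one attempt and no reset: what is moved stays moved. The work goes in short steps, Python scripts to look and compute and a shell command to move; the robot and the scene stay as the last step left them, time stands still between calls to the robot, and variables do not carry over. Pictures are saved under pics/ and viewed, about 12 in all and at most 16, crops included, and the job is handed in when it is done.

```bash
ls; mkdir -p pics; cat > h.py <<'E'
import numpy as np, cv2
from station import sense, capture, camera_model
def snap(n,f):
    im=capture(n); cv2.imwrite('pics/'+f+'.png',im); return im
def crop(f,o,x0,y0,x1,y1,s):
    im=cv2.imread('pics/'+f+'.png')[y0:y1,x0:x1]; cv2.imwrite('pics/'+o+'.png',cv2.resize(im,None,fx=s,fy=s,interpolation=cv2.INTER_CUBIC))
def ray(n,u,v):
    m=camera_model(n);K=np.array(m['mtx']);k=m['k1']
    d=np.array([(u-K[0,2])/K[0,0],(v-K[1,2])/K[1,1]]);p=d.copy()
    for _ in range(20): p=d/(1+k*(p@p))
    return np.array(m['xyz']),np.array(m['orientation'])@np.array([p[0],-p[1],-1.])
def at(n,u,v,z):
    o,d=ray(n,u,v); return o+d*(z-o[2])/d[2]
def proj(n,P):
    m=camera_model(n);K=np.array(m['mtx']);q=np.array(m['orientation']).T@(np.array(P)-np.array(m['xyz']))
    p=np.array([q[0],-q[1]])/-q[2];p=p*(1+m['k1']*(p@p));return np.array([K[0,0]*p[0]+K[0,2],K[1,1]*p[1]+K[1,2]])
def st():
    s=sense();print(s['time_s'],np.round(s['tcp_pos'],4),np.round(s['wrist_force'],1),s['gripper_width']);return s
E
python3 - <<'E'
from h import *
s=st();print(np.round(s['ee_rot'],3))
snap('top','t0');snap('side','s0')
for n in('top','side'):
    print(camera_model(n))
E
```

```text
pics
0.0 [ 0.1508 -0.606   0.2911] [-0.8 -0.2  1.5] 0.9980763116674874
[[-0.97  -0.241 -0.001]
 [-0.241  0.97   0.002]
 [ 0.     0.002 -1.   ]]
{'mtx': array([[367.31430015,   0.        , 320.53206054],
       [  0.        , 367.31430015, 202.82154844],
       [  0.        ,   0.        ,   1.        ]]), 'k1': -0.03594687450755505, 'xyz': array([ 0.32884382, -0.05350057,  1.00617246]), 'orientation': array([[-1.15587959e-02,  9.77516310e-01, -2.10542771e-01],
       [-9.99929480e-01, -1.18735917e-02, -2.31063298e-04],
       [-2.72576704e-03,  2.10525253e-01,  9.77584619e-01]])}
{'mtx': array([[443.56069392,   0.        , 313.48427845],
       [  0.        , 443.56069392, 200.49685965],
       [  0.        ,   0.        ,   1.        ]]), 'k1': -0.030449863466276202, 'xyz': array([-0.05935851,  0.65629065,  0.69711467]), 'orientation': array([[-0.7949508 ,  0.32271165, -0.51372211],
       [-0.60638363, -0.44885211,  0.65637694],
       [-0.01876477,  0.83330005,  0.55250241]])}
```

View pics/t0.png

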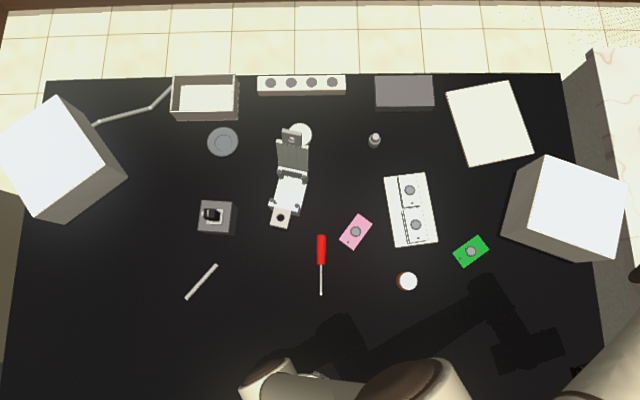

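View pics/s0.png

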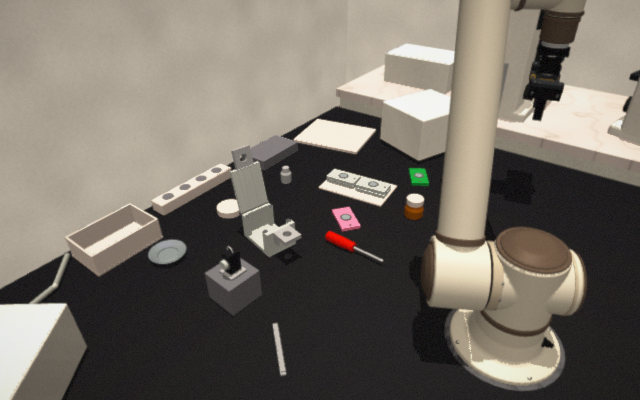

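The top picture shows the cassette with its lug at (281,217) and lid hinged away, toward (292,150). The stand and pin are at (214,216), the white pad is at (411,210), and the carriers on it are at about (410,190) and (416,225). The pink (355,231) and green (471,251) plates are decoys; the grey plates on the pad fit the description. I'll enlarge these to confirm.

```bash
python3 - <<'E'
from h import *
crop('t0','a',375,165,450,255,1)
a=cv2.imread('pics/t0.png');b=cv2.imread('pics/s0.png')
r=lambda im,x0,y0,x1,y1,w,h:cv2.resize(im[y0:y1,x0:x1],(w,h),interpolation=cv2.INTER_CUBIC)
cv2.imwrite('pics/c0.png',np.hstack([r(a,375,165,445,255,420,540),r(b,315,160,405,205,380*1,190).repeat(1,0) if 0 else cv2.copyMakeBorder(r(b,315,160,405,215,378,231),0,309,0,0,0)]))
cv2.imwrite('pics/c1.png',r(a,190,120,320,240,780,720)[:600*2] if 0 else r(a,190,125,320,235,702,594))
E
```

```text
(no output)
```

View pics/c0.png

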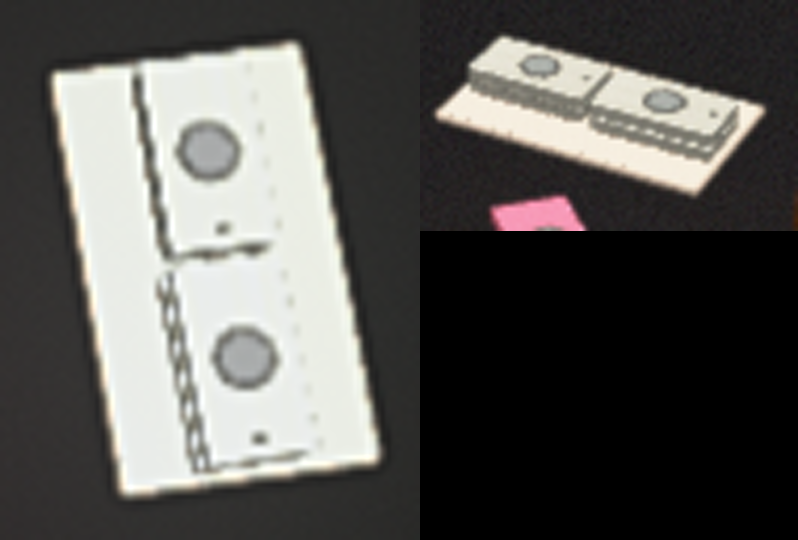

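View pics/c1.png

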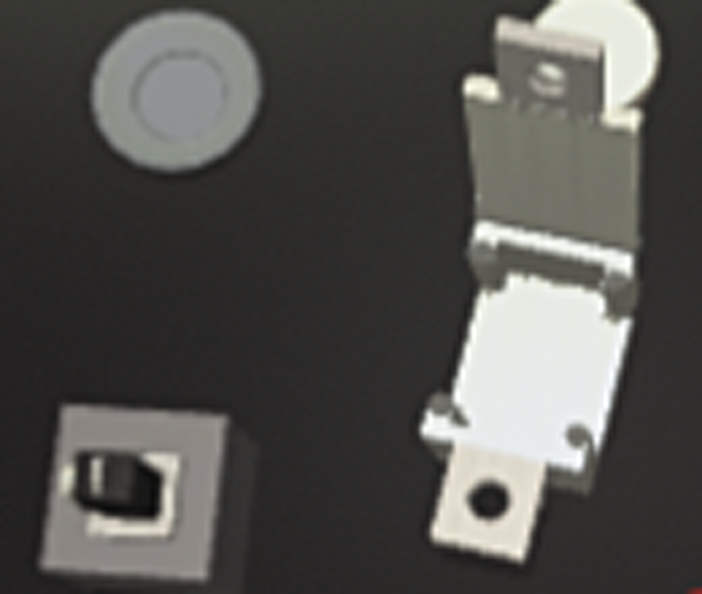

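The pad carries two stacks of grey plates. The near one, with its window at about (416,225), shows two seams, so three plates. The far one, at (410,190), shows two plates. The cassette lug hole is at (280.7,217.6), and the pin's handle sits over the stand with a light button toward image left (+y). Next I compute positions.

```bash
python3 - <<'E'
from h import *
def tri(a,b):
    o,d=ray('top',*a);p,e=ray('side',*b);d/=np.linalg.norm(d);e/=np.linalg.norm(e)
    s=np.linalg.lstsq(np.c_[d,-e],p-o,rcond=None)[0];return (o+d*s[0]+p+e*s[1])/2,np.linalg.norm(o+d*s[0]-p-e*s[1])
print('near',tri((415.8,224.7),(373.3,183.8)),'far',tri((409.7,190),(343.6,175.5)))
print('near@.038',at('top',415.8,224.7,.038),'far@.028',at('top',409.7,190,.028))
f=lambda x,y:(375+x/6,165+y/6)
ang=lambda a,b,z,g=f:np.degrees(np.arctan2(*(at('top',*g(*a),z)-at('top',*g(*b),z))[[1,0]]))
print('pad',ang((52,73),(122,495),.008),ang((300,42),(381,462),.008),'corners',[np.round(at('top',*f(*q),.008),3) for q in((52,73),(122,495),(300,42),(381,462))])
print('near edges',ang((165,275),(208,470),.038),ang((282,265),(318,445),.038),'far',ang((137,72),(170,258),.028),ang((250,65),(277,205),.028))
print('carrier corners near',[np.round(at('top',*f(*q),.038),3) for q in((165,265),(208,470),(278,250),(320,452))])
print('far',[np.round(at('top',*f(*q),.028),3) for q in((137,72),(170,258),(250,62),(272,242))])
g=lambda x,y:(190+x/5.4,125+y/5.4)
h=at('top',*g(490,500),.066);print('lug',h)
print('lug yaw',ang((447,440),(432,543),.066,g),ang((547,455),(525,560),.066,g),ang((425,430),(585,490-18),.066,g)-90, ang((472,228),(635,265),.07,g))
print('lug corners',[np.round(at('top',*g(*q),.066),3) for q in((432,543),(525,560),(447,440),(547,455))])
print('stand',[np.round(at('top',*g(*q),.07),4) for q in((63,405),(230,418),(210,580),(42,570))],ang((63,405),(42,570),.07,g),ang((230,418),(210,580),.07,g))
print('flange',[np.round(at('top',*g(*q),.076),4) for q in((180,455),(170,538),(90,528))])
E
python3 - <<'E'
import sys;sys.path.insert(0,'.')
import os;os.chdir('.')
from h import *
b=cv2.imread('pics/s0.png')
r=lambda im,x0,y0,x1,y1,w,h:cv2.resize(im[y0:y1,x0:x1],(w,h),interpolation=cv2.INTER_CUBIC)
cv2.imwrite('pics/c2.png',r(b,200,140,310,315,370,590))
E
```

```text
near (array([ 0.47612117, -0.30945788,  0.02736355]), np.float64(0.00016280359735820947)) far (array([ 0.57257616, -0.29908643,  0.02722597]), np.float64(0.0004621327012409461))
near@.038 [ 0.47459138 -0.30663781  0.038     ] far@.028 [ 0.57258652 -0.29878036  0.028     ]
pad 6.414473025180073 6.542209002722611 corners [array([ 0.616, -0.232,  0.008]), array([ 0.417, -0.255,  0.008]), array([ 0.63 , -0.351,  0.008]), array([ 0.431, -0.374,  0.008])]
near edges 9.054133627444097 7.310583135912369 far 6.5476429423860445 6.765974710530577
carrier corners near [array([ 0.517, -0.274,  0.038]), array([ 0.425, -0.287,  0.038]), array([ 0.523, -0.325,  0.038]), array([ 0.432, -0.337,  0.038])]
far [array([ 0.61 , -0.268,  0.028]), array([ 0.522, -0.278,  0.028]), array([ 0.614, -0.321,  0.028]), array([ 0.529, -0.325,  0.028])]
lug [0.49333517 0.05053846 0.066     ]
lug yaw -7.269929624766256 -11.377906710449896 -15.573293398827232 76.00130217663626
lug corners [array([0.473, 0.078, 0.066]), array([0.464, 0.033, 0.066]), array([0.523, 0.072, 0.066]), array([0.515, 0.023, 0.066])]
stand [array([0.5418, 0.2585, 0.07  ]), array([0.5344, 0.1766, 0.07  ]), array([0.4555, 0.1832, 0.07  ]), array([0.4612, 0.2641, 0.07  ])] -3.9612597081540453 -4.745948005306607
flange [array([0.5152, 0.1986, 0.076 ]), array([0.475 , 0.2016, 0.076 ]), array([0.4802, 0.2401, 0.076 ])]
```

View pics/c2.png

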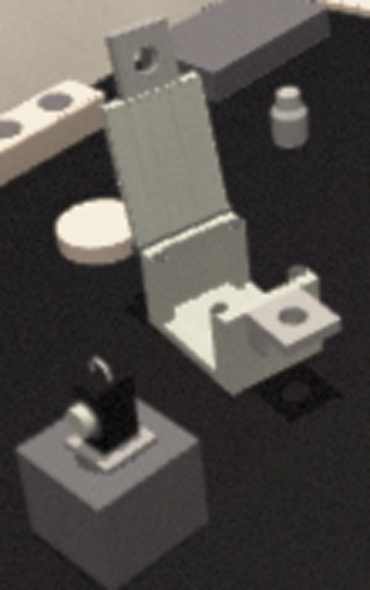

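Triangulating the windows puts both stack tops at about z=0.027, which suggests 2+2 and contradicts my reading of the seams. I'll settle it with an enlarged side crop.

```bash
python3 - <<'E'
from h import *
b=cv2.imread('pics/s0.png');x0,y0,x1,y1=318,163,400,206
im=cv2.resize(b[y0:y1,x0:x1],None,fx=9,fy=9,interpolation=cv2.INTER_CUBIC)
cv2.imwrite('pics/c3.png',np.clip((im.astype(float)-60)*1.4,0,255).astype(np.uint8))
for z in (.008,.018,.028,.038):
    p=at('top',375+208/6,165+470/6,z); print(z,(proj('side',p)-[x0,y0])*9, (proj('side',at('top',375+165/6,165+270/6,z))-[x0,y0])*9)
E
```

```text
0.008 [600.90981955 306.28304945] [328.59438676 234.740746  ]
0.018 [602.07356703 283.94020335] [330.77483758 213.32118396]
0.028 [603.25034543 261.32318051] [332.98187978 191.63403365]
0.038 [604.44036562 238.42703882] [335.21599013 169.67436982]
```

View pics/c3.png

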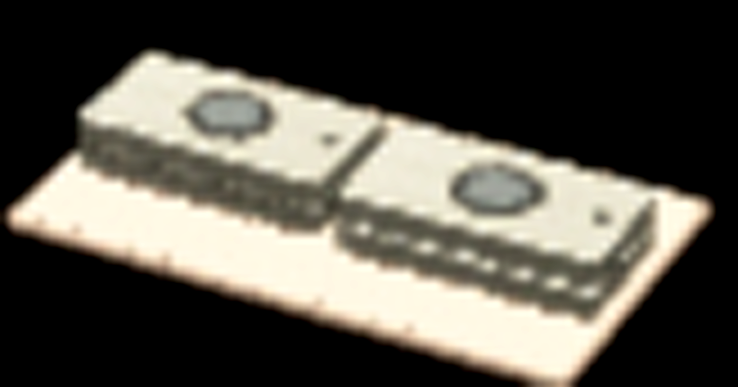

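The near corner lies at crop (600,262), which matches the z=0.028 projection, so it is two stacks of two, four carriers in all. Next I refine the cassette's position and yaw.

```bash
cat > m.py <<'E'
from h import *
def tri(a,b):
    o,d=ray('top',*a);p,e=ray('side',*b);d/=np.linalg.norm(d);e/=np.linalg.norm(e)
    s=np.linalg.lstsq(np.c_[d,-e],p-o,rcond=None)[0];return (o+d*s[0]+p+e*s[1])/2,np.linalg.norm(o+d*s[0]-p-e*s[1])
E
python3 - <<'E'
from m import *
a=cv2.cvtColor(cv2.imread('pics/t0.png'),cv2.COLOR_BGR2GRAY).astype(float)
def hole(im,u,v,r):
    w=im[v-r:v+r+1,u-r:u+r+1]; yy,xx=np.mgrid[v-r:v+r+1,u-r:u+r+1]; k=np.clip(np.percentile(w,85)-w-15,0,None);return (k*xx).sum()/k.sum(),(k*yy).sum()/k.sum()
ht=hole(a,281,218,5);print('lug hole px',ht,at('top',*ht,.066))
b=cv2.cvtColor(cv2.imread('pics/s0.png'),cv2.COLOR_BGR2GRAY).astype(float)
hs=(200+294/3.364,140+316/3.371);hs2=hole(b,287,234,5);print(hs,hs2,tri(ht,hs),tri(ht,hs2))
L=tri((190+550/5.4,125+78/5.4),(200+146/3.364,140+57/3.371));print('lidhole',L)
p=tri(ht,hs)[0];d=(L[0]-p)[:2];print(np.degrees(np.arctan2(d[1],d[0])),np.linalg.norm(d))
# windows by centroid
print([at('top',*hole(a,u,v,7),.028) for u,v in((416,225),(410,190))])
for yaw in(-10,-12,-14):
    c,s=np.cos(np.radians(yaw)),np.sin(np.radians(yaw));R=np.array([[c,-s],[s,c]]);h=at('top',*ht,.066)[:2];C=h-R@[-80e-3,0]
    print(yaw,'C',C)
    for q in([-.056,.040,.066],[-.056,-.040,.066],[.056,.04,.066],[.056,-.04,.066],[.048,.028,.010],[-.104,.023,.066],[-.104,-.023,.066]):
        t=np.r_[C+R@q[:2],q[2]];print('  ',q,np.round((proj('top',t)-[190,125])*5.4),np.round((proj('side',t)-[200,140])*3.37))
E
```

```text
lug hole px (np.float64(280.09428129829985), np.float64(217.2308556976254)) [0.4943084  0.05223049 0.066     ]
(287.3959571938169, 233.74072975378226) (np.float64(286.7757909215956), np.float64(233.50928473177441)) (array([0.49382276, 0.05191108, 0.06484013]), np.float64(0.0016122083772421027)) (array([0.4943889 , 0.05228127, 0.06530993]), np.float64(9.583328853329996e-05))
lidhole (array([0.65532175, 0.01216022, 0.1990243 ]), np.float64(0.0005615458312107394))
-13.827733368521882 0.16631912936342225
[array([ 0.47732733, -0.30787871,  0.028     ]), array([ 0.57310298, -0.29734034,  0.028     ])]
-10 C [0.57309302 0.03833863]
   [-0.056, 0.04, 0.066] [415. 437.] [225. 324.]
   [-0.056, -0.04, 0.066] [577. 463.] [314. 276.]
   [0.056, 0.04, 0.066] [458. 219.] [131. 255.]
   [0.056, -0.04, 0.066] [617. 243.] [218. 213.]
   [0.048, 0.028, 0.01] [491. 270.] [159. 314.]
   [-0.104, 0.023, 0.066] [430. 539.] [289. 345.]
   [-0.104, -0.023, 0.066] [524. 555.] [341. 315.]
-12 C [0.57256021 0.03559755]
   [-0.056, 0.04, 0.066] [417. 434.] [225. 322.]
   [-0.056, -0.04, 0.066] [578. 466.] [316. 276.]
   [0.056, 0.04, 0.066] [468. 218.] [136. 252.]
   [0.056, -0.04, 0.066] [626. 248.] [225. 211.]
   [0.048, 0.028, 0.01] [500. 269.] [163. 311.]
   [-0.104, 0.023, 0.066] [429. 537.] [287. 345.]
   [-0.104, -0.023, 0.066] [522. 556.] [340. 316.]
-14 C [0.57193206 0.03287673]
   [-0.056, 0.04, 0.066] [419. 432.] [225. 321.]
   [-0.056, -0.04, 0.066] [579. 469.] [318. 276.]
   [0.056, 0.04, 0.066] [478. 217.] [140. 249.]
   [0.056, -0.04, 0.066] [634. 252.] [231. 210.]
   [0.048, 0.028, 0.01] [509. 269.] [167. 308.]
   [-0.104, 0.023, 0.066] [428. 535.] [286. 345.]
   [-0.104, -0.023, 0.066] [520. 557.] [340. 318.]
```

```bash
python3 -m inch '[{"hand":0,"slide":[32.65,29.81,-8],"yaw":-0.104},{"hand":0,"slide":[32.65,29.81,-8],"yaw":-0.104},{"hand":0,"slide":[32.65,29.81,-8],"yaw":-0.104},{"hand":0,"slide":[32.65,29.81,-8],"yaw":-0.104},{"hand":0,"slide":[32.65,29.81,-8],"yaw":-0.104},{"hand":0,"slide":[32.65,29.81,-8],"yaw":-0.104},{"hand":0,"slide":[32.65,29.81,-8],"yaw":-0.104},{"hand":0,"slide":[32.65,29.81,-8],"yaw":-0.104},{"hand":0,"slide":[32.65,29.81,-13],"yaw":-0.104},{"hand":0,"slide":[32.65,29.81,-13],"yaw":-0.104}]'
python3 - <<'E'
from m import *
s=st();R=s['ee_rot'];print(np.degrees(np.arctan2(-R[0][1],R[1][1])),np.round(np.array(R)[:,2],4))
snap('side','s1')
crop('s1','s1c',300,80,440,220,4)
E
```

```text
time_s: 1.35
tcp_pos: [0.4747, -0.3076, 0.1588]
ee_rot: [[-0.99, -0.138, -0.009], [-0.138, 0.99, 0.004], [0.008, 0.005, -1.0]]
wrist_force: [-0.9, -0.8, 1.0]
gripper_width: 0.998
1.35 [ 0.4747 -0.3076  0.1588] [-0.9 -0.8  1. ] 0.9983505650917516
7.947519386108059 [-0.009   0.0036 -1.    ]
```

View pics/s1c.png

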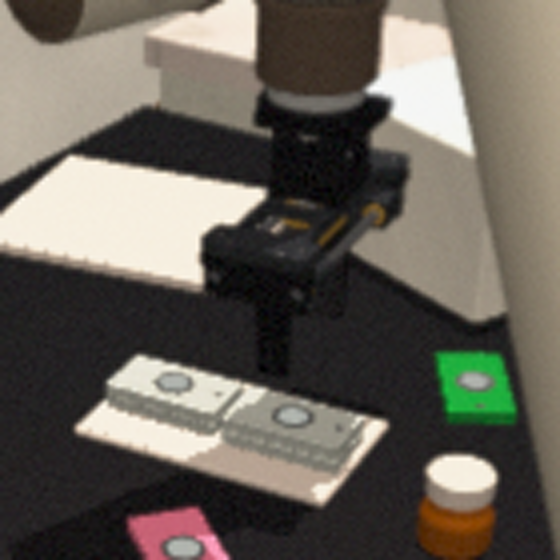

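```bash
python3 -m inch '[{"hand":0,"slide":[0,0,-5],"yaw":0},{"hand":0,"slide":[0,0,-5],"yaw":0},{"hand":0,"slide":[0,0,-5],"yaw":0},{"hand":0,"slide":[0,0,-5],"yaw":0}]'
```

```text
time_s: 1.9
tcp_pos: [0.4785, -0.3091, 0.1147]
ee_rot: [[-0.99, -0.139, 0.004], [-0.139, 0.99, -0.002], [-0.004, -0.002, -1.0]]
wrist_force: [0.0, 0.2, 0.1]
gripper_width: 0.998
```

```bash
python3 -m inch '[{"hand":0,"slide":[-0.1,0.1,-2.2],"yaw":0},{"hand":0,"slide":[-0.1,0.1,-2.2],"yaw":0},{"hand":0,"slide":[-0.1,0.1,-2.2],"yaw":0},{"hand":0,"slide":[-0.1,0.1,-2.2],"yaw":0},{"hand":0,"slide":[-0.1,0.1,-2.2],"yaw":0}]'
```

```text
time_s: 2.52
tcp_pos: [0.4767, -0.3075, 0.0909]
ee_rot: [[-0.99, -0.139, 0.001], [-0.139, 0.99, -0.0], [-0.001, -0.001, -1.0]]
wrist_force: [-0.2, -0.1, -1.0]
gripper_width: 1.0
```

```bash
python3 -m inch '[{"hand":1,"slide":[0,0,0],"yaw":0},{"hand":1,"slide":[0,0,0],"yaw":0},{"hand":1,"slide":[0,0,0],"yaw":0},{"hand":1,"slide":[0,0,0],"yaw":0},{"hand":1,"slide":[0,0,0],"yaw":0},{"hand":1,"slide":[0,0,0],"yaw":0},{"hand":1,"slide":[0,0,1],"yaw":0},{"hand":1,"slide":[0,0,2],"yaw":0},{"hand":1,"slide":[0,0,4],"yaw":0},{"hand":1,"slide":[0,0,6],"yaw":0}]'
python3 - <<'E'
from m import *
st();snap('side','s2')
crop('s2','s2c',300,100,420,220,4)
E
```

```text
time_s: 3.78
tcp_pos: [0.4764, -0.3074, 0.1515]
ee_rot: [[-0.99, -0.139, 0.0], [-0.139, 0.99, -0.0], [-0.0, -0.0, -1.0]]
wrist_force: [0.1, -0.0, -1.6]
gripper_width: 0.57
3.775 [ 0.4764 -0.3074  0.1515] [ 0.1 -0.  -1.6] 0.5704938808480744
```

View pics/s2c.png

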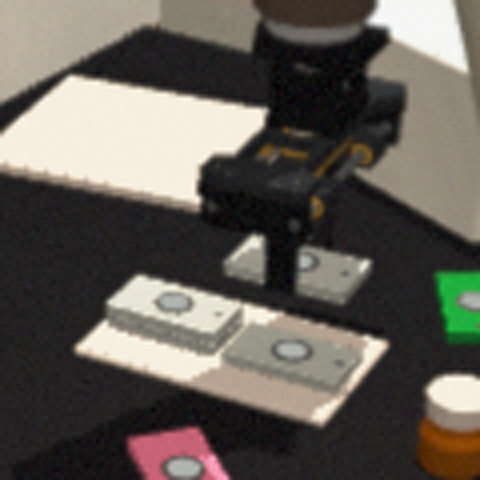

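One carrier is held level, and the one below stayed on the pad. Before carrying it over, I check that the cassette hasn't moved.

```bash
cat >> m.py <<'E'
def hole(im,u,v,r):
    w=im[v-r:v+r+1,u-r:u+r+1]; yy,xx=np.mgrid[v-r:v+r+1,u-r:u+r+1]; k=np.clip(np.percentile(w,85)-w-15,0,None);return (k*xx).sum()/k.sum(),(k*yy).sum()/k.sum()
G=lambda f:cv2.cvtColor(cv2.imread('pics/'+f+'.png'),cv2.COLOR_BGR2GRAY).astype(float)
def chk(f,old='t0'):
    "phase shift of cassette+lid and stand regions against old picture"
    snap('top',f);a=G(old);b=G(f)
    for n,(x0,y0,x1,y1) in dict(lug=(262,195,300,235),lid=(268,125,318,185),stand=(190,192,245,242)).items():
        w=a[y0:y1,x0:x1].astype(np.float32);big=b[y0-25:y1+25,x0-25:x1+25].astype(np.float32)
        r=cv2.matchTemplate(big,w,cv2.TM_CCOEFF_NORMED);_,m,_,l=cv2.minMaxLoc(r);print(n,'shift px',l[0]-25,l[1]-25,round(m,3))
E
python3 -c "
from m import *
chk('t2');print(hole(G('t2'),281,218,5))"
```

```text
lug shift px 0 0 1.0
lid shift px 0 0 1.0
stand shift px 0 0 1.0
(np.float64(280.09341435839457), np.float64(217.22979084228376))
```

```bash
python3 -m inch '[{"hand":1,"slide":[1,5,1.5],"yaw":-0.05},{"hand":1,"slide":[9.6,34.15,1.5],"yaw":-0.37},{"hand":1,"slide":[9.6,34.15,1.5],"yaw":-0.37},{"hand":1,"slide":[9.6,34.15,1.5],"yaw":-0.37},{"hand":1,"slide":[9.6,34.15,1.5],"yaw":-0.37},{"hand":1,"slide":[9.6,34.15,1.5],"yaw":-0.37},{"hand":1,"slide":[9.6,34.15,1.5],"yaw":-0.37},{"hand":1,"slide":[9.6,34.15,1.5],"yaw":-0.37},{"hand":1,"slide":[9.6,34.15,1.5],"yaw":-0.37},{"hand":1,"slide":[9.6,34.15,1.5],"yaw":-0.37}]'
python3 - <<'E'
from m import *
st();snap('side','s3');snap('top','t3')
a=cv2.imread('pics/s3.png')[140:280,190:310];b=cv2.imread('pics/t3.png')[115:255,240:340]
z=lambda i:cv2.resize(i,None,fx=3.6,fy=3.6,interpolation=cv2.INTER_CUBIC)
cv2.imwrite('pics/v3.png',np.hstack([z(a),z(b)]))
E
```

```text
time_s: 5.12
tcp_pos: [0.5721, 0.0329, 0.1653]
ee_rot: [[-0.973, 0.23, -0.0], [0.23, 0.973, -0.0], [0.0, -0.0, -1.0]]
wrist_force: [-0.1, -0.2, -1.3]
gripper_width: 0.57
5.125 [0.5721 0.0329 0.1653] [-0.1 -0.2 -1.3] 0.5699347201104363
```

View pics/v3.png

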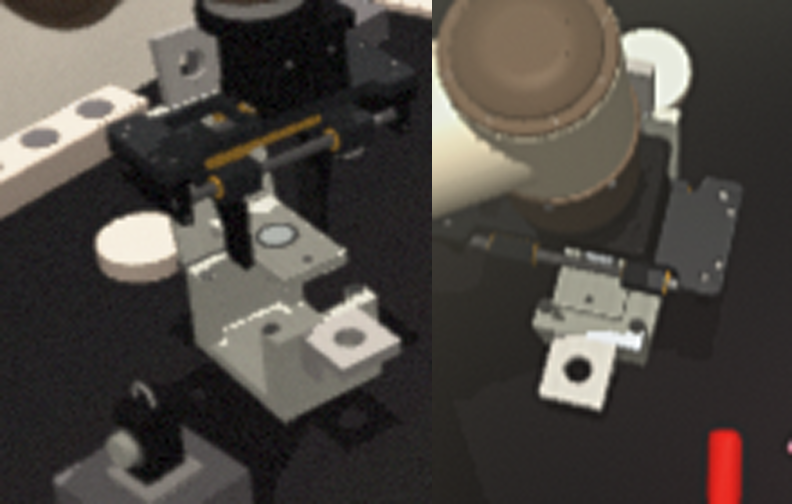

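The carrier is held above the pocket and roughly aligned. Its near edge is at crop (553,308)–(622,315) and the lug hole is at (578,370). I compare these with the predictions.

```bash
python3 - <<'E'
from m import *
s=sense();T=np.array(s['tcp_pos']);y=np.degrees(np.arctan2(-s['ee_rot'][0][1],s['ee_rot'][1][1]));print('tool yaw',y)
def R(d):
    c,q=np.cos(np.radians(d)),np.sin(np.radians(d));return np.array([[c,-q],[q,c]])
for q in([-.045,.025],[-.045,-.025],[-.037,0]):
    t=np.r_[T[:2]+R(y)@(np.array(q)+[.001,0]),.1025];print('carrier',q,(proj('top',t)-[240,115]+.5)*3.6+[432,0],(proj('side',t)-[190,140]+.5)*3.6)
h=at('top',*hole(G('t3'),280,217,5),.066)[:2]
for yaw in(-12,-13,-14):
    C=h-R(yaw)@[-.08,0];print(yaw,C)
    for q in([-.056,.04,.066],[-.056,-.04,.066],[-.104,.023,.066],[-.104,-.023,.066],[-.042,.034,.066],[-.042,-.034,.066]):
        t=np.r_[C+R(yaw)@q[:2],q[2]];print('  ',q,np.round((proj('top',t)-[240,115]+.5)*3.6+[432,0],1),np.round((proj('side',t)-[190,140]+.5)*3.6,1))
big=cv2.resize(cv2.imread('pics/t3.png')[190:235,262:302],None,fx=13,fy=13,interpolation=cv2.INTER_CUBIC);cv2.imwrite('pics/v4.png',big)
E
```

```text
tool yaw -13.273491885202471
carrier [-0.045, 0.025] [551.16522544 303.71301116] [282.88324287 281.23370786]
carrier [-0.045, -0.025] [620.42172117 318.89172592] [345.86574891 252.03721787]
carrier [-0.037, 0] [588.4698554 300.4219843] [307.62522467 261.08845879]
-12 [0.57255681 0.03559385]
   [-0.056, 0.04, 0.066] [531.7 327.3] [278.  346.1]
   [-0.056, -0.04, 0.066] [639.3 348.5] [375.5 296.6]
   [-0.104, 0.023, 0.066] [539.7 395.9] [344.7 370.1]
   [-0.104, -0.023, 0.066] [602.1 408.4] [401.4 339.9]
   [-0.042, 0.034, 0.066] [544.1 310.4] [272.9 332.4]
   [-0.042, -0.034, 0.066] [635.2 328.3] [355.5 290.9]
-13 [0.57225461 0.0342307 ]
   [-0.056, 0.04, 0.066] [532.5 326.5] [277.9 345.4]
   [-0.056, -0.04, 0.066] [639.6 349.5] [376.7 296.8]
   [-0.104, 0.023, 0.066] [539.2 395.2] [343.8 370.1]
   [-0.104, -0.023, 0.066] [601.4 408.8] [401.3 340.4]
   [-0.042, 0.034, 0.066] [545.2 309.8] [273.2 331.6]
   [-0.042, -0.034, 0.066] [636.  329.3] [356.9 290.9]
-14 [0.57192866 0.03287304]
   [-0.056, 0.04, 0.066] [533.3 325.7] [277.8 344.6]
   [-0.056, -0.04, 0.066] [640.  350.6] [377.8 297. ]
   [-0.104, 0.023, 0.066] [538.8 394.6] [342.9 370. ]
   [-0.104, -0.023, 0.066] [600.7 409.2] [401.1 341. ]
   [-0.042, 0.034, 0.066] [546.3 309.2] [273.6 330.7]
   [-0.042, -0.034, 0.066] [636.6 330.3] [358.2 291. ]
```

View pics/v4.png

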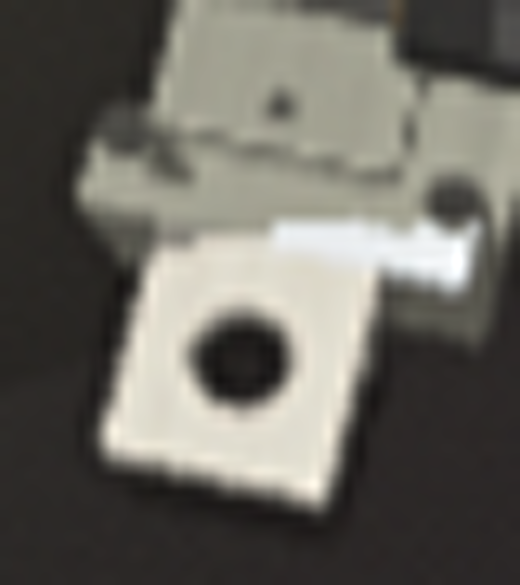

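The camera agrees with a cassette yaw of -13° and centre of (0.5723, 0.0342). The carrier needs about +1.5 mm in y and -0.7 mm in x. I lower it in two stages and watch the force.

```bash
python3 -m inch '[{"hand":1,"slide":[-0.07,0.15,0],"yaw":0},{"hand":1,"slide":[-0.07,0.15,-1],"yaw":0},{"hand":1,"slide":[-0.07,0.15,-2],"yaw":0},{"hand":1,"slide":[-0.07,0.15,-3],"yaw":0},{"hand":1,"slide":[-0.07,0.15,-3.5],"yaw":0},{"hand":1,"slide":[-0.07,0.15,-4],"yaw":0},{"hand":1,"slide":[-0.07,0.15,-4],"yaw":0},{"hand":1,"slide":[-0.07,0.15,-4],"yaw":0}]'
```

```text
time_s: 6.22
tcp_pos: [0.5719, 0.0357, 0.1255]
ee_rot: [[-0.974, 0.228, 0.001], [0.228, 0.974, 0.0], [-0.001, 0.0, -1.0]]
wrist_force: [-0.3, -0.3, -0.8]
gripper_width: 0.568
```

```bash
python3 -m inch '[{"hand":1,"slide":[0,-0.1,-1],"yaw":0},{"hand":1,"slide":[0,-0.1,-2],"yaw":0},{"hand":1,"slide":[0,-0.1,-3],"yaw":0},{"hand":1,"slide":[0,-0.1,-3.6],"yaw":0},{"hand":1,"slide":[0,-0.1,-4.1],"yaw":0},{"hand":1,"slide":[0,-0.1,-4.1],"yaw":0},{"hand":1,"slide":[0,-0.1,-4.1],"yaw":0}]'
```

```text
time_s: 7.1
tcp_pos: [0.5719, 0.0347, 0.0845]
ee_rot: [[-0.974, 0.228, 0.001], [0.228, 0.974, 0.0], [-0.001, 0.0, -1.0]]
wrist_force: [-0.3, 0.8, -1.2]
gripper_width: 0.568
```

```bash
python3 -m inch '[{"hand":0.3,"slide":[0,0,0],"yaw":0},{"hand":0,"slide":[0,0,0],"yaw":0},{"hand":0,"slide":[0,0,0],"yaw":0},{"hand":0,"slide":[0,0,1.5],"yaw":0},{"hand":0,"slide":[0,0,4],"yaw":0},{"hand":0,"slide":[0,0,8],"yaw":0},{"hand":0,"slide":[0,0,9],"yaw":0}]'
python3 - <<'E'
from m import *
st();snap('top','t5');a=G('t5')
for u,v,z in((416,225,.018),(416,225,.018),(410,190,.028)):
    p=hole(a,u,v,7);p=hole(a,round(p[0]),round(p[1]),7);print(p,at('top',*p,z))
b=cv2.imread('pics/t5.png')
i=cv2.resize(b[165:255,375:445],None,fx=6.5,fy=6.5,interpolation=cv2.INTER_CUBIC).astype(float)
j=cv2.resize(b[180:240,260:310],None,fx=6.5,fy=6.5,interpolation=cv2.INTER_CUBIC)
i=np.clip((i-120)*1.9,0,255).astype(np.uint8)
cv2.imwrite('pics/v5.png',np.hstack([i,cv2.copyMakeBorder(j,0,i.shape[0]-j.shape[0],0,0,0)]))
E
```

```text
time_s: 7.98
tcp_pos: [0.5732, 0.035, 0.1782]
ee_rot: [[-0.974, 0.228, 0.007], [0.228, 0.974, 0.002], [-0.006, 0.003, -1.0]]
wrist_force: [0.7, -0.5, -0.6]
gripper_width: 0.995
7.975 [0.5732 0.035  0.1782] [ 0.7 -0.5 -0.6] 0.9951419247329998
(np.float64(413.16190198366394), np.float64(225.46353558926486)) [ 0.47559957 -0.30452477  0.018     ]
(np.float64(413.16190198366394), np.float64(225.46353558926486)) [ 0.47559957 -0.30452477  0.018     ]
(np.float64(409.169570441574), np.float64(189.82036647641934)) [ 0.5731122  -0.29734922  0.028     ]
```

View pics/v5.png

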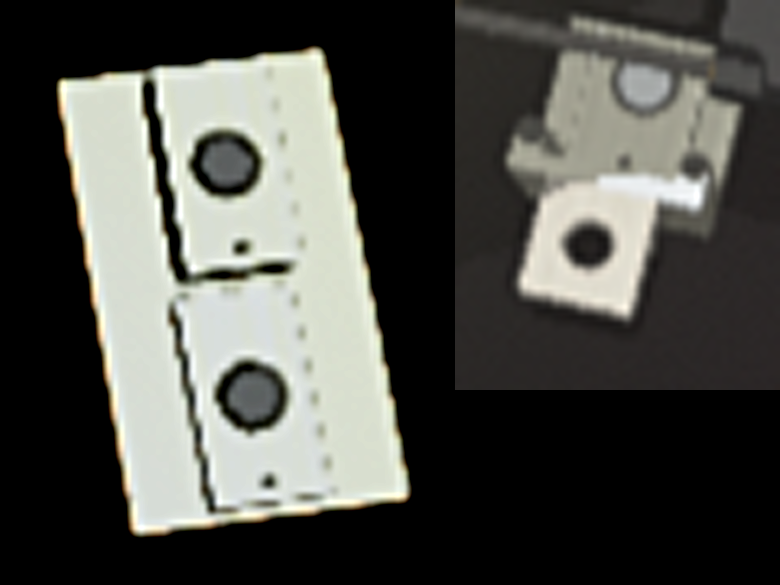

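The first carrier lies flat in the pocket, with its window at crop (645,80). The near carrier that remains is at (0.4756,-0.3045) with a yaw of about 7.3°.

```bash
python3 -m inch '[{"hand":0,"slide":[-9.63,-33.92,0],"yaw":0.36},{"hand":0,"slide":[-9.63,-33.92,0],"yaw":0.36},{"hand":0,"slide":[-9.63,-33.92,0],"yaw":0.36},{"hand":0,"slide":[-9.63,-33.92,0],"yaw":0.36},{"hand":0,"slide":[-9.63,-33.92,0],"yaw":0.36},{"hand":0,"slide":[-9.63,-33.92,0],"yaw":0.36},{"hand":0,"slide":[-9.63,-33.92,-3],"yaw":0.36},{"hand":0,"slide":[-9.63,-33.92,-6.5],"yaw":0.36},{"hand":0,"slide":[-9.63,-33.92,-6.5],"yaw":0.36},{"hand":0,"slide":[-9.63,-33.92,-6.5],"yaw":0.36}]'
python3 - <<'E'
from m import *
p=hole(G('t5'),round(260+190/6.5),round(180+80/6.5),5);print('placed window',p,at('top',*p,.020))
E
```

```text
time_s: 9.28
tcp_pos: [0.4759, -0.3047, 0.1099]
ee_rot: [[-0.991, -0.13, 0.001], [-0.13, 0.991, -0.001], [-0.0, -0.001, -1.0]]
wrist_force: [0.3, 1.4, 0.3]
gripper_width: 1.006
placed window (np.float64(289.03226544622424), np.float64(190.73226544622426)) [0.57651677 0.03350645 0.02      ]
```

```bash
python3 -m inch '[{"hand":0,"slide":[0,0,-2],"yaw":0},{"hand":0,"slide":[0,0,-2.9],"yaw":0},{"hand":0,"slide":[0,0,-2.9],"yaw":0},{"hand":0,"slide":[0,0,-2.9],"yaw":0},{"hand":0,"slide":[0,0,-2.9],"yaw":0}]'; python3 - <<'E'
from m import *
chk('t6');a=G('t6');p=(289.,189.)
for _ in range(4): p=hole(a,round(p[0]),round(p[1]),6)
print(p,at('top',*p,.020),hole(a,280,217,5))
E
```

```text
time_s: 9.9
tcp_pos: [0.4758, -0.3047, 0.081]
ee_rot: [[-0.992, -0.13, 0.001], [-0.13, 0.992, -0.0], [-0.001, -0.001, -1.0]]
wrist_force: [-0.2, -0.5, 0.1]
gripper_width: 0.998
lug shift px 0 0 0.989
lid shift px 0 0 0.998
stand shift px 0 0 0.996
(np.float64(288.78391959798995), np.float64(192.27607735647936)) [0.57212669 0.03416418 0.02      ] (np.float64(280.0921222557038), np.float64(217.22686181661643))
```

The placed window reads (0.5721,0.0342), so it is centred, and nothing has been displaced.

```bash
python3 -m inch '[{"hand":1,"slide":[0,0,0],"yaw":0},{"hand":1,"slide":[0,0,0],"yaw":0},{"hand":1,"slide":[0,0,0],"yaw":0},{"hand":1,"slide":[0,0,0],"yaw":0},{"hand":1,"slide":[0,0,0],"yaw":0},{"hand":1,"slide":[0,0,1],"yaw":0},{"hand":1,"slide":[0,0,2.5],"yaw":0},{"hand":1,"slide":[0,0,5],"yaw":0},{"hand":1,"slide":[0,0,7.7],"yaw":0},{"hand":1,"slide":[0,0,7.7],"yaw":0}]'; python3 -m inch '[{"hand":1,"slide":[9.62,33.9,0],"yaw":-0.358},{"hand":1,"slide":[9.62,33.9,0],"yaw":-0.358},{"hand":1,"slide":[9.62,33.9,0],"yaw":-0.358},{"hand":1,"slide":[9.62,33.9,0],"yaw":-0.358},{"hand":1,"slide":[9.62,33.9,0],"yaw":-0.358},{"hand":1,"slide":[9.62,33.9,0],"yaw":-0.358},{"hand":1,"slide":[9.62,33.9,0],"yaw":-0.358},{"hand":1,"slide":[9.62,33.9,0],"yaw":-0.358},{"hand":1,"slide":[9.62,33.9,0],"yaw":-0.358}]'; python3 - <<'E'
from m import *
a=snap('top','t7');print(hole(G('t7'),280,217,5))
E
```

```text
time_s: 11.2
tcp_pos: [0.4768, -0.3051, 0.1605]
ee_rot: [[-0.992, -0.13, 0.006], [-0.13, 0.992, -0.002], [-0.006, -0.003, -1.0]]
wrist_force: [0.4, 0.5, -1.6]
gripper_width: 0.569
time_s: 12.32
tcp_pos: [0.5709, 0.0332, 0.1569]
ee_rot: [[-0.974, 0.228, -0.001], [0.228, 0.974, -0.0], [0.001, -0.001, -1.0]]
wrist_force: [0.1, -0.4, -1.1]
gripper_width: 0.567
(np.float64(280.09779135991107), np.float64(217.22919849979164))
```

```bash
python3 -m inch '[{"hand":1,"slide":[0,0,-1],"yaw":0},{"hand":1,"slide":[0,0,-2],"yaw":0},{"hand":1,"slide":[0,0,-3],"yaw":0},{"hand":1,"slide":[0,0,-4],"yaw":0},{"hand":1,"slide":[0,0,-5],"yaw":0},{"hand":1,"slide":[0,0,-5.8],"yaw":0},{"hand":1,"slide":[0,0,-5.8],"yaw":0},{"hand":1,"slide":[0,0,-5.8],"yaw":0}]'
```

```text
time_s: 13.38
tcp_pos: [0.5719, 0.0345, 0.0995]
ee_rot: [[-0.974, 0.226, 0.001], [0.226, 0.974, 0.0], [-0.001, 0.0, -1.0]]
wrist_force: [-0.3, 0.0, -1.6]
gripper_width: 0.565
```

Then down another 5.5 mm to 0.094, release, rise, and back to the far stack.

```bash
python3 -m inch '[{"hand":1,"slide":[0,0,-0.55],"yaw":0},{"hand":1,"slide":[0,0,-0.55],"yaw":0},{"hand":1,"slide":[0,0,-0.55],"yaw":0},{"hand":0,"slide":[0,0,-0.55],"yaw":0},{"hand":0,"slide":[0,0,-0.55],"yaw":0},{"hand":0,"slide":[0,0,-0.55],"yaw":0},{"hand":0,"slide":[0,0,1],"yaw":0},{"hand":0,"slide":[0,0,4],"yaw":0},{"hand":0,"slide":[0,0,7],"yaw":0},{"hand":0,"slide":[0,0,7],"yaw":0}]'
```

```text
time_s: 14.62
tcp_pos: [0.5733, 0.0349, 0.1731]
ee_rot: [[-0.974, 0.226, 0.007], [0.226, 0.974, 0.002], [-0.007, 0.004, -1.0]]
wrist_force: [0.2, -0.4, -0.2]
gripper_width: 1.0
```

```bash
python3 -m inch '[{"hand":0,"slide":[0.11,-33.18,0],"yaw":0.343},{"hand":0,"slide":[0.11,-33.18,0],"yaw":0.343},{"hand":0,"slide":[0.11,-33.18,0],"yaw":0.343},{"hand":0,"slide":[0.11,-33.18,0],"yaw":0.343},{"hand":0,"slide":[0.11,-33.18,0],"yaw":0.343},{"hand":0,"slide":[0.11,-33.18,0],"yaw":0.343},{"hand":0,"slide":[0.11,-33.18,-3],"yaw":0.343},{"hand":0,"slide":[0.11,-33.18,-6],"yaw":0.343},{"hand":0,"slide":[0.11,-33.18,-6],"yaw":0.343},{"hand":0,"slide":[0.11,-33.18,-6],"yaw":0.343}]'
python3 - <<'E'
from m import *
chk('t8');a=G('t8');p=(289.,190.)
for _ in range(4): p=hole(a,round(p[0]),round(p[1]),6)
print(p,at('top',*p,.030),hole(a,280,217,5))
E
```

```text
time_s: 15.88
tcp_pos: [0.5733, -0.2975, 0.1102]
ee_rot: [[-0.993, -0.115, 0.001], [-0.115, 0.993, -0.001], [-0.001, -0.001, -1.0]]
wrist_force: [0.9, 0.1, 0.6]
gripper_width: 1.0
lug shift px 0 0 0.985
lid shift px 0 0 0.993
stand shift px 0 0 0.397
(np.float64(288.5581087052585), np.float64(191.6949477095301)) [0.57130547 0.03390511 0.03      ] (np.float64(280.09501439612063), np.float64(217.2209425670556))
```

The second carrier is in place too. The stand has been knocked, so I will locate it again later. Now the far top carrier.

```bash
python3 -m inch '[{"hand":0,"slide":[0,0,-1],"yaw":0},{"hand":0,"slide":[0,0,-1.9],"yaw":0},{"hand":0,"slide":[0,0,-1.9],"yaw":0},{"hand":0,"slide":[0,0,-1.9],"yaw":0},{"hand":0,"slide":[0,0,-1.9],"yaw":0}]' && python3 -m inch '[{"hand":1,"slide":[0,0,0],"yaw":0},{"hand":1,"slide":[0,0,0],"yaw":0},{"hand":1,"slide":[0,0,0],"yaw":0},{"hand":1,"slide":[0,0,0],"yaw":0},{"hand":1,"slide":[0,0,0],"yaw":0},{"hand":1,"slide":[0,0,1],"yaw":0},{"hand":1,"slide":[0,0,2.5],"yaw":0},{"hand":1,"slide":[0,0,5],"yaw":0},{"hand":1,"slide":[0,0,6.7],"yaw":0},{"hand":1,"slide":[0,0,6.7],"yaw":0}]'
python3 - <<'E'
from m import *
snap('side','s9');snap('top','t9')
z=lambda i,f:cv2.resize(i,None,fx=f,fy=f,interpolation=cv2.INTER_CUBIC)
a=z(cv2.imread('pics/s9.png')[90:215,300:410],3.5);b=z(cv2.imread('pics/t9.png')[180:250,175:255],5)
h=max(a.shape[0],b.shape[0]);pd=lambda i:cv2.copyMakeBorder(i,0,h-i.shape[0],0,0,0)
cv2.imwrite('pics/v9.png',np.hstack([pd(a),pd(b)]))
E
```

```text
time_s: 16.55
tcp_pos: [0.5729, -0.2975, 0.0905]
ee_rot: [[-0.993, -0.115, 0.001], [-0.115, 0.993, -0.0], [-0.001, -0.0, -1.0]]
wrist_force: [0.3, 0.4, 0.0]
gripper_width: 0.998
time_s: 17.8
tcp_pos: [0.5736, -0.2976, 0.1595]
ee_rot: [[-0.993, -0.115, 0.004], [-0.115, 0.993, -0.001], [-0.004, -0.002, -1.0]]
wrist_force: [0.1, -0.3, -1.7]
gripper_width: 0.567
```

View pics/v9.png

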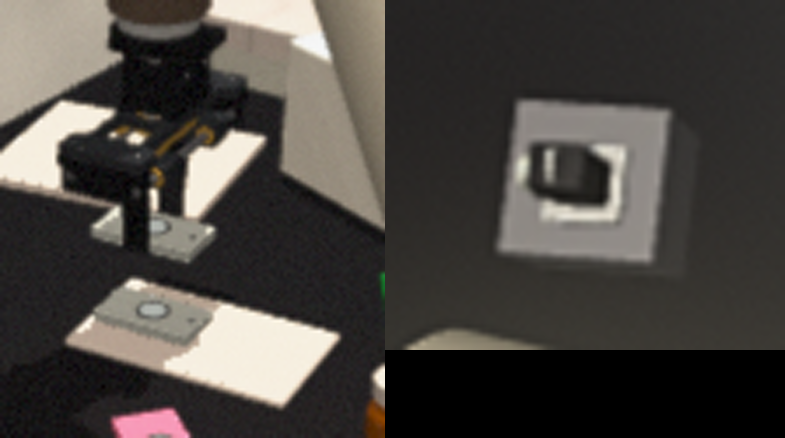

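One carrier is held and one remains on the pad. The stand now sits around top pixel (207,217) with nearly the same yaw as before.

```bash
python3 -m inch '[{"hand":1,"slide":[-0.05,33.2,0],"yaw":-0.343},{"hand":1,"slide":[-0.05,33.2,0],"yaw":-0.343},{"hand":1,"slide":[-0.05,33.2,0],"yaw":-0.343},{"hand":1,"slide":[-0.05,33.2,0],"yaw":-0.343},{"hand":1,"slide":[-0.05,33.2,0],"yaw":-0.343},{"hand":1,"slide":[-0.05,33.2,0],"yaw":-0.343},{"hand":1,"slide":[-0.05,33.2,0],"yaw":-0.343},{"hand":1,"slide":[-0.05,33.2,0],"yaw":-0.343},{"hand":1,"slide":[-0.05,33.2,0],"yaw":-0.343}]' && python3 - <<'E'
from m import *
snap('top','t10');print(hole(G('t10'),280,217,5))
E
python3 -m inch '[{"hand":1,"slide":[0,0,-1],"yaw":0},{"hand":1,"slide":[0,0,-2],"yaw":0},{"hand":1,"slide":[0,0,-3],"yaw":0},{"hand":1,"slide":[0,0,-4],"yaw":0},{"hand":1,"slide":[0,0,-4.5],"yaw":0},{"hand":1,"slide":[0,0,-4.5],"yaw":0},{"hand":1,"slide":[0,0,-4.5],"yaw":0}]'
```

```text
time_s: 19.02
tcp_pos: [0.572, 0.0334, 0.1569]
ee_rot: [[-0.974, 0.228, -0.001], [0.228, 0.974, -0.0], [0.001, -0.0, -1.0]]
wrist_force: [-0.5, -0.0, -1.7]
gripper_width: 0.568
(np.float64(280.09829474559825), np.float64(217.23097185637045))
time_s: 19.95
tcp_pos: [0.5725, 0.0347, 0.1126]
ee_rot: [[-0.974, 0.226, 0.001], [0.226, 0.974, 0.0], [-0.001, 0.0, -1.0]]
wrist_force: [0.2, 0.3, -0.6]
gripper_width: 0.568
```

```bash
python3 -m inch '[{"hand":1,"slide":[0,0,-0.9],"yaw":0},{"hand":1,"slide":[0,0,-0.9],"yaw":0},{"hand":1,"slide":[0,0,-0.9],"yaw":0},{"hand":0,"slide":[0,0,-0.9],"yaw":0},{"hand":0,"slide":[0,0,-0.9],"yaw":0},{"hand":0,"slide":[0,0,-0.9],"yaw":0},{"hand":0,"slide":[0,0,1],"yaw":0},{"hand":0,"slide":[0,0,4],"yaw":0},{"hand":0,"slide":[0,0,6],"yaw":0},{"hand":0,"slide":[0,0,6],"yaw":0}]'
python3 - <<'E'
from m import *
snap('top','t11');a=G('t11');p=(409.,191.)
for _ in range(5): p=hole(a,round(p[0]),round(p[1]),7)
print(p,at('top',*p,.018))
E
```

```text
time_s: 21.2
tcp_pos: [0.5731, 0.0349, 0.174]
ee_rot: [[-0.974, 0.226, 0.004], [0.226, 0.974, 0.001], [-0.004, 0.002, -1.0]]
wrist_force: [-0.0, 0.1, -0.4]
gripper_width: 0.997
(np.float64(408.44062268346926), np.float64(190.94899925871016)) [ 0.57240622 -0.29760856  0.018     ]
```

```bash
python3 -m inch '[{"hand":0,"slide":[0,-33.2,0],"yaw":0.342},{"hand":0,"slide":[0,-33.2,0],"yaw":0.342},{"hand":0,"slide":[0,-33.2,0],"yaw":0.342},{"hand":0,"slide":[0,-33.2,0],"yaw":0.342},{"hand":0,"slide":[0,-33.2,0],"yaw":0.342},{"hand":0,"slide":[0,-33.2,0],"yaw":0.342},{"hand":0,"slide":[0,-33.2,-3],"yaw":0.342},{"hand":0,"slide":[0,-33.2,-7],"yaw":0.342},{"hand":0,"slide":[0,-33.2,-7],"yaw":0.342},{"hand":0,"slide":[0,-33.2,-7],"yaw":0.342}]'
python3 - <<'E'
from m import *
chk('t12');a=G('t12');p=(289.,190.)
for _ in range(4): p=hole(a,round(p[0]),round(p[1]),6)
print(p,at('top',*p,.040),hole(a,280,217,5))
E
```

```text
time_s: 22.5
tcp_pos: [0.5727, -0.2975, 0.1027]
ee_rot: [[-0.993, -0.114, 0.0], [-0.114, 0.993, -0.001], [-0.0, -0.001, -1.0]]
wrist_force: [0.7, -0.1, 0.1]
gripper_width: 1.002
lug shift px 0 0 0.977
lid shift px 0 0 0.973
stand shift px 0 0 0.319
(np.float64(288.0757225433526), np.float64(190.55606936416186)) [0.57201854 0.03434092 0.04      ] (np.float64(280.09388745639313), np.float64(217.2185651448506))
```

```bash
python3 -m inch '[{"hand":0,"slide":[0,0,-1],"yaw":0},{"hand":0,"slide":[0,0,-2.15],"yaw":0},{"hand":0,"slide":[0,0,-2.15],"yaw":0},{"hand":0,"slide":[0,0,-2.15],"yaw":0},{"hand":0,"slide":[0,0,-2.15],"yaw":0}]' && python3 -m inch '[{"hand":1,"slide":[0,0,0],"yaw":0},{"hand":1,"slide":[0,0,0],"yaw":0},{"hand":1,"slide":[0,0,0],"yaw":0},{"hand":1,"slide":[0,0,0],"yaw":0},{"hand":1,"slide":[0,0,0],"yaw":0},{"hand":1,"slide":[0,0,1],"yaw":0},{"hand":1,"slide":[0,0,2.5],"yaw":0},{"hand":1,"slide":[0,0,5],"yaw":0},{"hand":1,"slide":[0,0,7.9],"yaw":0},{"hand":1,"slide":[0,0,7.9],"yaw":0}]' && python3 -m inch '[{"hand":1,"slide":[-0.05,33.2,0],"yaw":-0.342},{"hand":1,"slide":[-0.05,33.2,0],"yaw":-0.342},{"hand":1,"slide":[-0.05,33.2,0],"yaw":-0.342},{"hand":1,"slide":[-0.05,33.2,0],"yaw":-0.342},{"hand":1,"slide":[-0.05,33.2,0],"yaw":-0.342},{"hand":1,"slide":[-0.05,33.2,0],"yaw":-0.342},{"hand":1,"slide":[-0.05,33.2,0],"yaw":-0.342},{"hand":1,"slide":[-0.05,33.2,0],"yaw":-0.342},{"hand":1,"slide":[-0.05,33.2,0],"yaw":-0.342}]'; python3 - <<'E'
from m import *
snap('top','t13');print(hole(G('t13'),280,217,5))
E
```

```text
time_s: 23.18
tcp_pos: [0.5724, -0.2975, 0.0811]
ee_rot: [[-0.994, -0.114, 0.001], [-0.114, 0.994, -0.0], [-0.001, -0.0, -1.0]]
wrist_force: [-0.4, 0.4, 0.4]
gripper_width: 0.997
time_s: 24.42
tcp_pos: [0.5738, -0.2979, 0.1638]
ee_rot: [[-0.993, -0.114, 0.007], [-0.114, 0.993, -0.002], [-0.007, -0.003, -1.0]]
wrist_force: [0.7, -0.3, -1.3]
gripper_width: 0.569
time_s: 25.55
tcp_pos: [0.5715, 0.0335, 0.1595]
ee_rot: [[-0.974, 0.228, -0.001], [0.228, 0.974, -0.0], [0.001, -0.0, -1.0]]
wrist_force: [0.0, -0.2, -0.2]
gripper_width: 0.566
(np.float64(280.0975846751804), np.float64(217.23084397556912))
```

```bash
python3 -m inch '[{"hand":1,"slide":[0,0,-1],"yaw":0},{"hand":1,"slide":[0,0,-2],"yaw":0},{"hand":1,"slide":[0,0,-3],"yaw":0},{"hand":1,"slide":[0,0,-4],"yaw":0},{"hand":1,"slide":[0,0,-4],"yaw":0},{"hand":1,"slide":[0,0,-4],"yaw":0}]'
```

```text
time_s: 26.35
tcp_pos: [0.5719, 0.0347, 0.1199]
ee_rot: [[-0.974, 0.226, 0.0], [0.226, 0.974, -0.0], [-0.0, 0.0, -1.0]]
wrist_force: [0.5, -0.0, -0.8]
gripper_width: 0.569
```

```bash
python3 -m inch '[{"hand":1,"slide":[0,0,-0.6],"yaw":0},{"hand":1,"slide":[0,0,-0.6],"yaw":0},{"hand":1,"slide":[0,0,-0.6],"yaw":0},{"hand":0,"slide":[0,0,-0.6],"yaw":0},{"hand":0,"slide":[0,0,-0.6],"yaw":0},{"hand":0,"slide":[0,0,-0.6],"yaw":0},{"hand":0,"slide":[0,0,1],"yaw":0},{"hand":0,"slide":[0,0,4],"yaw":0},{"hand":0,"slide":[0,0,8],"yaw":0},{"hand":0,"slide":[0,0,8],"yaw":0}]' && python3 -m inch '[{"hand":0,"slide":[-9,10,6],"yaw":0},{"hand":0,"slide":[-9,-16,11],"yaw":0},{"hand":0,"slide":[0,-16,11],"yaw":0},{"hand":0,"slide":[0,-16,11],"yaw":0},{"hand":0,"slide":[0,-16,11],"yaw":0}]'
python3 - <<'E'
from m import *
chk('t14');snap('side','s14')
z=lambda i,f:cv2.resize(i,None,fx=f,fy=f,interpolation=cv2.INTER_CUBIC)
a=z(cv2.imread('pics/t14.png')[120:245,180:330],3);b=z(cv2.imread('pics/s14.png')[130:300,195:315],3)
h=max(a.shape[0],b.shape[0]);pd=lambda i:cv2.copyMakeBorder(i,0,h-i.shape[0],0,0,0)
cv2.imwrite('pics/v14.png',np.hstack([pd(a),pd(b)]))
a=G('t14');p=(288.,190.)
for _ in range(4): p=hole(a,round(p[0]),round(p[1]),6)
print(p,at('top',*p,.050),hole(a,280,217,5))
E
```

```text
time_s: 27.6
tcp_pos: [0.5737, 0.0351, 0.2047]
ee_rot: [[-0.974, 0.225, 0.009], [0.226, 0.974, 0.002], [-0.009, 0.004, -1.0]]
wrist_force: [-0.5, 0.5, 0.5]
gripper_width: 0.999
time_s: 28.22
tcp_pos: [0.572, -0.1274, 0.311]
ee_rot: [[-0.974, 0.227, 0.001], [0.227, 0.974, -0.0], [-0.001, 0.0, -1.0]]
wrist_force: [-0.0, -0.3, -0.1]
gripper_width: 0.999
lug shift px 15 -25 0.209
lid shift px -25 -25 0.282
stand shift px 25 22 0.429
(np.float64(288.5388601036269), np.float64(189.75351591413767)) [0.57170685 0.03220349 0.05      ] (np.float64(283.9257206208426), np.float64(216.76053215077604))
```

View pics/v14.png

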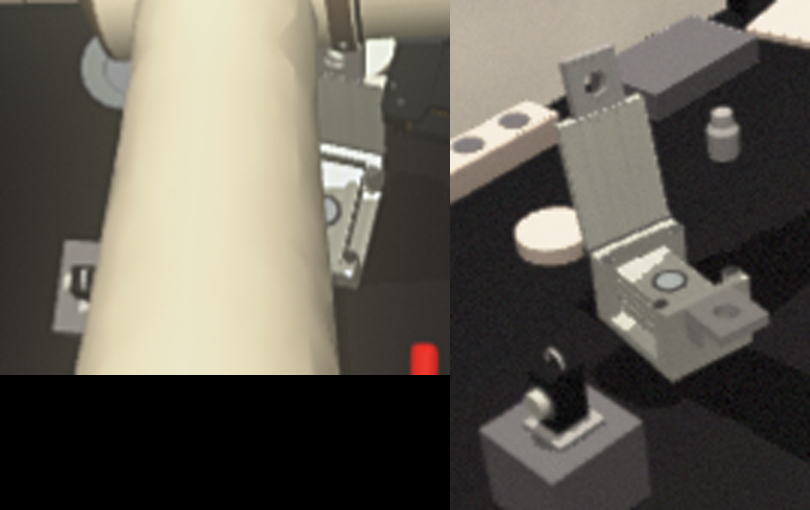

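Four carriers lie flat in the pocket, and the lid and lug are unobstructed. Next I close the fingers, go behind the lid (+x side) and push it.

```bash
python3 -m inch '[{"hand":1,"slide":[13.2,0,0],"yaw":0},{"hand":1,"slide":[13.2,0,0],"yaw":0},{"hand":1,"slide":[13.2,0,0],"yaw":0},{"hand":1,"slide":[13.2,13.1,0],"yaw":0},{"hand":1,"slide":[13.2,13.1,0],"yaw":0},{"hand":1,"slide":[13.2,13.1,0],"yaw":0},{"hand":1,"slide":[13.2,13.1,-5],"yaw":0},{"hand":1,"slide":[13.2,13.1,-5],"yaw":0},{"hand":1,"slide":[13.2,13.1,-5],"yaw":0}]'
```

```text
time_s: 29.45
tcp_pos: [0.704, 0.0049, 0.2614]
ee_rot: [[-0.974, 0.226, 0.002], [0.226, 0.974, -0.001], [-0.002, -0.0, -1.0]]
wrist_force: [0.6, 0.2, -0.3]
gripper_width: 0.061
```

```bash
python3 -m inch '[{"hand":1,"slide":[-1,0.23,0],"yaw":0},{"hand":1,"slide":[-2,0.46,0],"yaw":0},{"hand":1,"slide":[-2.8,0.65,0],"yaw":0},{"hand":1,"slide":[-3.5,0.81,0],"yaw":0},{"hand":1,"slide":[-4.2,0.97,0],"yaw":0},{"hand":1,"slide":[-4.9,1.13,0],"yaw":0},{"hand":1,"slide":[-5.6,1.29,0],"yaw":0},{"hand":1,"slide":[-6.3,1.45,0],"yaw":0}]'
```

```text
time_s: 30.45
tcp_pos: [0.6403, 0.0202, 0.2597]
ee_rot: [[-0.974, 0.226, 0.0], [0.226, 0.974, 0.0], [-0.0, 0.0, -1.0]]
wrist_force: [1.3, 0.5, 1.3]
gripper_width: 0.01
```

```bash
python3 -m inch '[{"hand":1,"slide":[-0.8,0.18,0],"yaw":0},{"hand":1,"slide":[-1.6,0.37,0],"yaw":0},{"hand":1,"slide":[-2.4,0.55,0],"yaw":0},{"hand":1,"slide":[-3.2,0.74,0],"yaw":0},{"hand":1,"slide":[-4,0.92,0],"yaw":0},{"hand":1,"slide":[-4.8,1.1,0],"yaw":0},{"hand":1,"slide":[-5.6,1.3,0],"yaw":0},{"hand":1,"slide":[-6.4,1.48,0],"yaw":0}]'; python3 - <<'E'
from m import *
snap('side','s15')
E
```

```text
time_s: 31.45
tcp_pos: [0.5761, 0.035, 0.2597]
ee_rot: [[-0.974, 0.226, -0.0], [0.226, 0.974, -0.0], [0.0, -0.0, -1.0]]
wrist_force: [0.3, -0.8, -0.4]
gripper_width: 0.004
```

```bash
python3 -m inch '[{"hand":1,"slide":[0,0,5],"yaw":0},{"hand":0,"slide":[-3,-33,5],"yaw":0},{"hand":0,"slide":[-3,-33,5],"yaw":0},{"hand":0,"slide":[-3,-33,5],"yaw":0},{"hand":0,"slide":[-3,-33,5],"yaw":0},{"hand":0,"slide":[-3,-33,5],"yaw":0},{"hand":0,"slide":[-3,-33,5],"yaw":0},{"hand":0,"slide":[-3,-33,5],"yaw":0},{"hand":0,"slide":[-3,-33,5],"yaw":0},{"hand":0,"slide":[-3,-33,5],"yaw":0}]' && python3 -m inch '[{"hand":0,"slide":[0,0,0],"yaw":0},{"hand":0,"slide":[0,0,0],"yaw":0},{"hand":0,"slide":[0,0,0],"yaw":0},{"hand":0,"slide":[0,0,0],"yaw":0},{"hand":0,"slide":[0,0,0],"yaw":0},{"hand":0,"slide":[0,0,0],"yaw":0},{"hand":0,"slide":[0,0,0],"yaw":0},{"hand":0,"slide":[0,0,0],"yaw":0}]'
python3 - <<'E'
from m import *
snap('top','t16');snap('side','s16')
z=lambda i,f:cv2.resize(i,None,fx=f,fy=f,interpolation=cv2.INTER_CUBIC)
a=z(cv2.imread('pics/t16.png')[160:250,185:315],6);b=z(cv2.imread('pics/s16.png')[195:315,195:315],3.3)
cv2.imwrite('pics/v16.png',a);cv2.imwrite('pics/v16s.png',z(cv2.imread('pics/s16.png')[195:320,195:315],4.7))
E
```

```text
time_s: 32.75
tcp_pos: [0.5471, -0.2936, 0.31]
ee_rot: [[-0.975, 0.224, 0.0], [0.224, 0.975, 0.0], [-0.0, 0.0, -1.0]]
wrist_force: [-0.5, 0.4, 0.1]
gripper_width: 0.944
time_s: 33.75
tcp_pos: [0.5467, -0.2951, 0.3097]
ee_rot: [[-0.974, 0.226, -0.0], [0.226, 0.974, -0.0], [0.0, -0.0, -1.0]]
wrist_force: [0.8, -0.3, 0.6]
gripper_width: 0.996
```

View pics/v16.png

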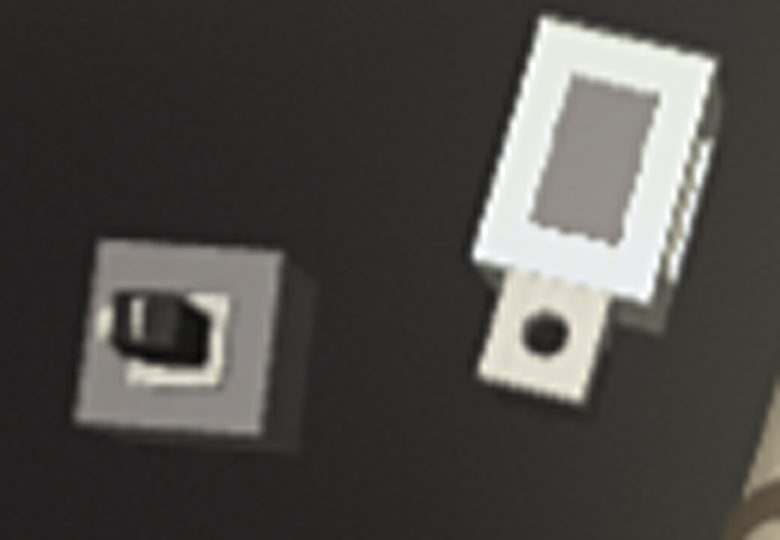

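View pics/v16s.png

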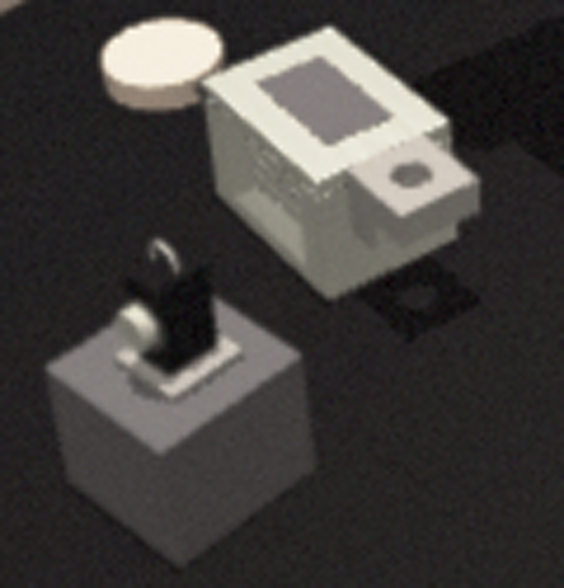

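The lid is shut flat over the carriers, its lug hole at crop (545,335). The pin stands in the stand at crop (175,340), button toward +y (left). Next I measure both.

```bash
python3 - <<'E'
from m import *
f=lambda x,y:(185+(x+.5)/6-.5,160+(y+.5)/6-.5)
g=lambda x,y:(195+(x+.5)/4.7-.5,195+(y+.5)/4.7-.5)
P=lambda p,z:at('top',*f(*p),z)[:2]
st_=[P(p,.07) for p in((98,240),(285,254),(263,437),(73,423))];print('stand centre',np.mean(st_,0),[round(np.degrees(np.arctan2(*(a-b)[::-1])),1) for a,b in((st_[0],st_[3]),(st_[1],st_[2]),(st_[0],st_[1]),(st_[3],st_[2]))])
A,B,C=P((230,293),.076),P((220,385),.076),P((125,383),.076)
print('flange c',(A+C)/2,np.linalg.norm(A-B),np.linalg.norm(C-B),np.degrees(np.arctan2(*(A-B)[::-1])),np.degrees(np.arctan2(*(C-B)[::-1])))
S=lambda p,z:at('side',*g(*p),z)[:2]
D,E,F=S((172,395),.076),S((115,357),.076),S((240,350),.076);print('side flange c',(E+F)/2,np.linalg.norm(D-E),np.linalg.norm(D-F),D,E,F)
a=G('t16');p=(276.,216.)
for _ in range(3):p=hole(a,round(p[0]),round(p[1]),5)
print('lid hole',p,at('top',*p,.076))
lid=[P(q,.076) for q in((543,16),(718,60),(652,303),(472,258))];print('lid yaw',[round(np.degrees(np.arctan2(*(x-y)[::-1])),1) for x,y in((lid[0],lid[3]),(lid[1],lid[2]),(lid[0],lid[1]),(lid[3],lid[2]))],np.mean(lid,0))
b=G('s16');q=g(412,173);q=hole(b,round(q[0]),round(q[1]),4);print('side hole',q,at('side',*q,.076))
# handle prediction check
c=(A+C)/2
for z in(.126,):
  for dx,dy in((.012,.015),(-.012,.015),(.012,-.015),(-.012,-.015)): print((proj('top',[c[0]+dx,c[1]+dy,z])-[185,160]+.5)*6,(proj('side',[c[0]+dx,c[1]+dy,z])-[195,195]+.5)*4.7)
E
```

```text
stand centre [0.49915319 0.22245243] [np.float64(-4.5), np.float64(-4.5), np.float64(85.0), np.float64(85.2)]
flange c [0.49801495 0.22151885] 0.040201253450456095 0.04102791927477893 -3.6268851232379693 88.17330942190416
side flange c [0.49710949 0.22209414] 0.03778020830954645 0.03794487726875894 [0.48000973 0.24191507] [0.51774403 0.2400531 ] [0.47647496 0.20413519]
lid hole (np.float64(275.4416703168346), np.float64(215.3178566214046)) [0.49768496 0.06315203 0.076     ]
lid yaw [np.float64(-14.9), np.float64(-14.8), np.float64(74.6), np.float64(75.1)] [0.57573754 0.04188909]
side hole (np.float64(281.9583789704272), np.float64(231.710843373494)) [0.49829981 0.06385451 0.076     ]
[108.39683184 288.37942479] [117.94139089 272.54190839]
[105.13646343 346.17677072] [157.2051929  294.54061551]
[181.21694131 287.52964885] [169.30980883 236.27869459]
[178.35724311 345.3658895 ] [208.44706749 257.28863584]
```

The cassette slid about 1 cm and is now at a yaw of about -15°. The hole is at (0.498,0.0633), and two cameras agree to within 1 mm. The pin is at (0.4978,0.2217). I go above it.

```bash
python3 -m inch '[{"hand":0,"slide":[-4.88,51.78,-6.5],"yaw":0.165},{"hand":0,"slide":[-4.88,51.78,-6.5],"yaw":0.165},{"hand":0,"slide":[-4.88,51.78,-6.5],"yaw":0.165},{"hand":0,"slide":[-4.88,51.78,-6.5],"yaw":0.165},{"hand":0,"slide":[-4.88,51.78,-6.5],"yaw":0.165},{"hand":0,"slide":[-4.88,51.78,-6.5],"yaw":0.165},{"hand":0,"slide":[-4.88,51.78,-6.5],"yaw":0.165},{"hand":0,"slide":[-4.88,51.78,-6.5],"yaw":0.165},{"hand":0,"slide":[-4.88,51.78,-6.5],"yaw":0.165},{"hand":0,"slide":[-4.88,51.78,-6.5],"yaw":0.165}]' && python3 -m inch '[{"hand":0,"slide":[0,0,-3],"yaw":0},{"hand":0,"slide":[0,0,-6],"yaw":0},{"hand":0,"slide":[0,0,-6],"yaw":0},{"hand":0,"slide":[0,0,-6],"yaw":0}]'
```

```text
time_s: 35.1
tcp_pos: [0.4976, 0.2244, 0.2444]
ee_rot: [[-0.998, 0.06, -0.0], [0.06, 0.998, -0.0], [0.0, -0.0, -1.0]]
wrist_force: [-0.5, 0.5, 0.1]
gripper_width: 1.004
time_s: 35.6
tcp_pos: [0.4987, 0.2225, 0.1861]
ee_rot: [[-0.998, 0.064, 0.002], [0.064, 0.998, 0.001], [-0.002, 0.001, -1.0]]
wrist_force: [-0.1, 1.2, 0.5]
gripper_width: 1.003
```

```bash
python3 -m inch '[{"hand":0,"slide":[-0.05,0,-2],"yaw":0},{"hand":0,"slide":[-0.05,0,-3.2],"yaw":0},{"hand":0,"slide":[-0.05,0,-3.2],"yaw":0},{"hand":0,"slide":[-0.05,0,-3.2],"yaw":0}]' && python3 -m inch '[{"hand":1,"slide":[0,0,0],"yaw":0},{"hand":1,"slide":[0,0,0],"yaw":0},{"hand":1,"slide":[0,0,0],"yaw":0},{"hand":1,"slide":[0,0,0],"yaw":0},{"hand":1,"slide":[0,0,0],"yaw":0},{"hand":1,"slide":[0,0,0],"yaw":0},{"hand":1,"slide":[0,0,0],"yaw":0},{"hand":1,"slide":[0,0,0],"yaw":0}]'
```

```text
time_s: 36.1
tcp_pos: [0.4979, 0.223, 0.1536]
ee_rot: [[-0.998, 0.063, 0.001], [0.063, 0.998, 0.001], [-0.001, 0.001, -1.0]]
wrist_force: [0.4, 0.2, 0.1]
gripper_width: 0.998
time_s: 37.1
tcp_pos: [0.4974, 0.2224, 0.1529]
ee_rot: [[-0.998, 0.063, -0.0], [0.063, 0.998, -0.001], [0.0, -0.001, -1.0]]
wrist_force: [0.5, -2.3, 2.6]
gripper_width: 0.364
```

The opening is 31.7 mm, so the button is pressed. I lift, then carry it over to just above the hole.

```bash
python3 -m inch '[{"hand":1,"slide":[0,0,1],"yaw":0},{"hand":1,"slide":[0,0,3],"yaw":0},{"hand":1,"slide":[0,0,6],"yaw":0},{"hand":1,"slide":[0,0,8.5],"yaw":0},{"hand":1,"slide":[0,0,8.5],"yaw":0},{"hand":1,"slide":[0,0,8.5],"yaw":0}]' && python3 -m inch '[{"hand":1,"slide":[0.1,-5,0],"yaw":-0.07},{"hand":1,"slide":[0.1,-10,0],"yaw":-0.14},{"hand":1,"slide":[0.1,-15,0],"yaw":-0.2},{"hand":1,"slide":[0.1,-15.8,0],"yaw":-0.2},{"hand":1,"slide":[0.1,-15.8,0],"yaw":-0.2},{"hand":1,"slide":[0.1,-15.8,0],"yaw":-0.2},{"hand":1,"slide":[0.1,-15.8,0],"yaw":-0.2},{"hand":1,"slide":[0.1,-15.8,0],"yaw":-0.2}]'; python3 - <<'E'
from m import *
s=st();a=snap('side','s20');b=snap('top','t20')
T=np.array(s['tcp_pos']);
for n,w in(('side',a),('top',b)):
    print(n,'hole',proj(n,[.498,.0633,.076]),'tip',proj(n,T+[-.0003,-.001,-.139]),'origin',proj(n,T+[-.0003,-.001,-.083]))
z=lambda i,f:cv2.resize(i,None,fx=f,fy=f,interpolation=cv2.INTER_CUBIC)
A=z(a[195:265,245:325],7);B=z(b[180:250,245:275],7)
cv2.imwrite('pics/v20.png',np.hstack([A,B]))
E
```

```text
time_s: 37.85
tcp_pos: [0.4966, 0.2224, 0.2366]
ee_rot: [[-0.998, 0.064, -0.002], [0.064, 0.998, -0.001], [0.002, -0.001, -1.0]]
wrist_force: [0.2, -0.9, -2.2]
gripper_width: 0.368
time_s: 38.85
tcp_pos: [0.4984, 0.0654, 0.2377]
ee_rot: [[-0.966, 0.259, -0.0], [0.259, 0.966, 0.0], [0.0, 0.0, -1.0]]
wrist_force: [-1.3, -0.3, -1.1]
gripper_width: 0.366
38.85 [0.4984 0.0654 0.2377] [-1.3 -0.3 -1.1] 0.3661219936376587
side hole [282.2148749  231.63828684] tip [281.27201615 223.92477223] origin [279.76891992 203.43541551]
top hole [275.38596665 215.19802063] tip [273.83193948 213.55488532] origin [270.82518031 209.24599037]
```

View pics/v20.png

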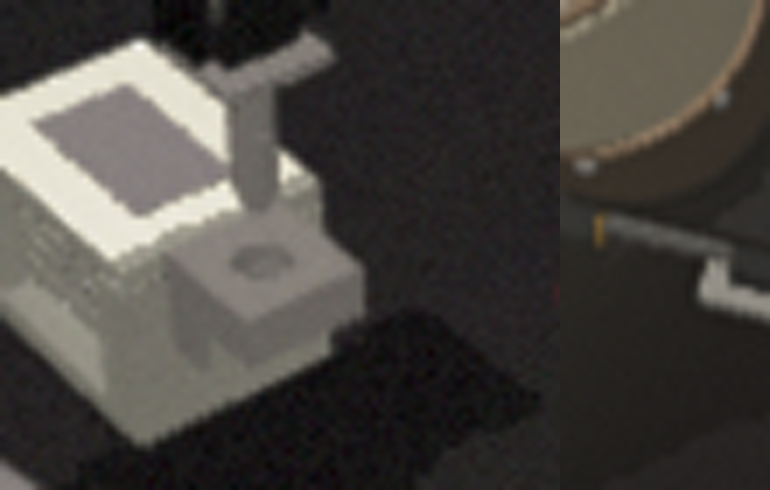

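The shank tip is at crop (256,210), above the hole at (264,262), and both agree with the predicted pixels. I descend in steps.

```bash
python3 -m inch '[{"hand":1,"slide":[0,-0.05,-1],"yaw":0},{"hand":1,"slide":[0,-0.05,-1.8],"yaw":0},{"hand":1,"slide":[0,-0.05,-1.8],"yaw":0},{"hand":1,"slide":[0,-0.05,-1.8],"yaw":0},{"hand":1,"slide":[0,-0.05,-1.8],"yaw":0}]'
```

```text
time_s: 39.58
tcp_pos: [0.4986, 0.0643, 0.22]
ee_rot: [[-0.966, 0.26, 0.001], [0.26, 0.966, 0.0], [-0.001, 0.0, -1.0]]
wrist_force: [-0.0, -0.3, -2.4]
gripper_width: 0.366
```

```bash
python3 -m inch '[{"hand":1,"slide":[-0.03,0,-0.5],"yaw":0},{"hand":1,"slide":[-0.03,0,-0.9],"yaw":0},{"hand":1,"slide":[-0.03,0,-1.2],"yaw":0},{"hand":1,"slide":[-0.03,0,-1.2],"yaw":0}]'
```

```text
time_s: 40.08
tcp_pos: [0.4979, 0.0641, 0.2074]
ee_rot: [[-0.966, 0.26, -0.001], [0.26, 0.966, -0.0], [0.001, -0.001, -1.0]]
wrist_force: [-0.3, -0.4, -1.6]
gripper_width: 0.365
```

```bash
python3 -m inch '[{"hand":1,"slide":[0,0,-0.7],"yaw":0},{"hand":1,"slide":[0,0,-1.4],"yaw":0},{"hand":1,"slide":[0,0,-2.1],"yaw":0},{"hand":1,"slide":[0,0,-2.8],"yaw":0},{"hand":1,"slide":[0,0,-3.5],"yaw":0},{"hand":1,"slide":[0,0,-4.1],"yaw":0},{"hand":1,"slide":[0,0,-4.1],"yaw":0},{"hand":1,"slide":[0,0,-4.1],"yaw":0}]'
```

```text
time_s: 41.08
tcp_pos: [0.4983, 0.0643, 0.1669]
ee_rot: [[-0.966, 0.26, 0.0], [0.26, 0.966, 0.0], [-0.0, 0.0, -1.0]]
wrist_force: [-0.2, 1.0, -1.8]
gripper_width: 0.366
```

```bash
python3 -m inch '[{"hand":1,"slide":[0,0,-0.3],"yaw":0},{"hand":1,"slide":[0,0,-0.6],"yaw":0},{"hand":1,"slide":[0,0,-0.75],"yaw":0},{"hand":1,"slide":[0,0,-0.75],"yaw":0},{"hand":1,"slide":[0,0,-0.75],"yaw":0}]'
```

```text
time_s: 41.7
tcp_pos: [0.4981, 0.0642, 0.1593]
ee_rot: [[-0.966, 0.26, 0.0], [0.26, 0.966, 0.0], [-0.0, 0.0, -1.0]]
wrist_force: [-1.3, 1.0, -2.3]
gripper_width: 0.365
```

```bash
python3 -m inch '[{"hand":1,"slide":[0,0,-0.1],"yaw":0},{"hand":1,"slide":[0,0,-0.1],"yaw":0},{"hand":1,"slide":[0,0,-0.1],"yaw":0}]'; python3 -m inch '[{"hand":1,"slide":[0,0,-0.08],"yaw":0},{"hand":1,"slide":[0,0,-0.08],"yaw":0},{"hand":1,"slide":[0,0,-0.08],"yaw":0}]'
```

```text
time_s: 42.08
tcp_pos: [0.4982, 0.0643, 0.1588]
ee_rot: [[-0.966, 0.26, 0.001], [0.26, 0.966, 0.0], [-0.001, 0.0, -1.0]]
wrist_force: [-2.1, 0.8, 5.4]
gripper_width: 0.361
time_s: 42.45
tcp_pos: [0.4982, 0.0643, 0.1587]
ee_rot: [[-0.966, 0.26, 0.001], [0.26, 0.966, -0.0], [-0.001, 0.0, -1.0]]
wrist_force: [-4.2, 0.1, 9.7]
gripper_width: 0.368
```

The flange is seated: the force rose to 9.7 N while the height stopped at 0.1587. I release and rise clear.

```bash
python3 -m inch '[{"hand":0,"slide":[0,0,0],"yaw":0},{"hand":0,"slide":[0,0,0],"yaw":0},{"hand":0,"slide":[0,0,0],"yaw":0},{"hand":0,"slide":[0,0,0],"yaw":0},{"hand":0,"slide":[0,0,2],"yaw":0},{"hand":0,"slide":[0,0,6],"yaw":0},{"hand":0,"slide":[0,0,12],"yaw":0},{"hand":0,"slide":[0,0,14],"yaw":0}]' && python3 -m inch '[{"hand":0,"slide":[0,-35,0],"yaw":0},{"hand":0,"slide":[0,-35,0],"yaw":0},{"hand":0,"slide":[0,-35,0],"yaw":0},{"hand":0,"slide":[0,-35,0],"yaw":0},{"hand":0,"slide":[0,-35,0],"yaw":0},{"hand":0,"slide":[0,-35,0],"yaw":0},{"hand":0,"slide":[0,-35,0],"yaw":0},{"hand":0,"slide":[0,-35,0],"yaw":0},{"hand":0,"slide":[0,-35,0],"yaw":0}]'; python3 - <<'E'
from m import *
st();a=snap('side','s21');snap('top','t21')
g=G('s21')[195:260,245:325].astype(int)
# text rendering of the pin in the side view: levels
for r in g[:, 15:65][::2]: print(''.join(' .:-=+*#%@'[min(9,v//26)] for v in r))
for n in('side','top'):
    print(n,'origin',proj(n,[.498,.0633,.076]),'button',proj(n,[.498+.0059,.0633+.022,.108]),'handle top',proj(n,[.498,.0633,.132]))
b=G('t21');
f=cv2.absdiff(cv2.imread('pics/t16.png'),cv2.imread('pics/t21.png')).max(2);f[f<25]=0
n,l,s,c=cv2.connectedComponentsWithStats((f>0).astype(np.uint8));print([(list(map(int,s[i])),) for i in range(1,n) if s[i][4]>15])
E
```

```text
time_s: 43.45
tcp_pos: [0.4992, 0.0644, 0.3013]
ee_rot: [[-0.966, 0.26, 0.006], [0.26, 0.966, 0.002], [-0.006, 0.004, -1.0]]
wrist_force: [0.8, 0.1, 0.1]
gripper_width: 0.991
time_s: 44.58
tcp_pos: [0.4982, -0.2847, 0.2975]
ee_rot: [[-0.966, 0.259, 0.0], [0.259, 0.966, 0.0], [0.0, 0.0, -1.0]]
wrist_force: [0.9, 0.3, -0.5]
gripper_width: 1.003
44.575 [ 0.4982 -0.2847  0.2975] [ 0.9  0.3 -0.5] 1.00273738303646
..................................................
..................................................
.............................. ...................
.:-+%%+:..........................................
%%%%%%%%*-........................................
%%%%%%%%%%%+:.....................................
%#++#%%%%%%%%#=....-+*-...........................
===+++*%%%%%%%%%=:.-:-+-..........................
=+=+=+++*%%%%%+-:... .:=:.........................
=++====+=++*%*:........:...   ................... 
+==+====+++=+=.   ....        ..............      
+====+==+++===:.              ..........          
===++=+=+=++**%%+:.           ......             .
+++=++===+===+%%%+:.   . 
[... 823 characters left out ...]
..................
.-========--:..               .  .................
...:-==::..                         ..............
... .........                .      ..............
side origin [282.2148749  231.63828684] button [272.94924089 224.17606246] handle top [280.7598844  211.66660871]
top origin [275.38596665 215.19802063] button [265.02915424 210.69004513] handle top [272.54902807 211.09712497]
[([291, 51, 259, 293, 21028],), ([360, 54, 24, 5, 38],), ([433, 184, 4, 9, 25],), ([265, 205, 18, 16, 188],), ([201, 208, 22, 17, 205],), ([282, 210, 4, 14, 16],), ([266, 219, 14, 6, 18],), ([280, 336, 109, 47, 2018],), ([98, 338, 215, 62, 7854],), ([278, 380, 10, 15, 48],), ([382, 384, 5, 16, 45],)]
```

```bash
python3 - <<'E'
from m import *
def R(d):
    c,q=np.cos(np.radians(d)),np.sin(np.radians(d));return np.array([[c,-q],[q,c]])
for f,cam,o,yaw,h in(('t16','top',[.4978,.2217],-4,.07),('t21','top',[.498,.0633],-15.3,.076),('s16','side',[.4978,.2217],-4,.07),('s21','side',[.498,.0633],-15.3,.076)):
    P=lambda y,z=.032:proj(cam,np.r_[np.array(o)+R(yaw)@[0,y],h+z])
    print(f,'out',np.round(P(.023),1),'in',np.round(P(.017),1))
    a=G(f);u,v=np.round(P(.02)).astype(int)
    print(a[v-6:v+7,u-7:u+8].astype(int))
a=G('t16')[160:200,262:306].astype(np.float32);b=G('t21')[155:205,257:311].astype(np.float32)
r=cv2.matchTemplate(b,a,cv2.TM_CCOEFF_NORMED);print('lid shift',cv2.minMaxLoc(r))
E
```

```text
t16 out [202.1 213.6] in [204.5 213.8]
[[ 35  34  31  35  85 126 137 126 101  86  87  90  90  91  92]
 [ 35  33  32  39  97 134 137 110  60  37  44  78  88  70  52]
 [ 34  34  32  46 106 138 145 114  52  34  58 159 144  68  47]
 [ 34  35  30  49 106 148 181 148  53  35  63 170 148  55  46]
 [ 33  34  32  61 114 174 217 171  57  34  66 164 140  51  46]
 [ 34  32  34  76 125 187 215 156  53  37  72 165 140  53  48]
 [ 35  30  36  81 128 185 203 139  50  38  65 144 122  48  50]
 [ 34  31  34  83 128 179 179 107  46  42  60 131 116  54  52]
 [ 35  31  37  96 135 158 146  83  36  38  50  90  86  58  56]
 [ 34  31  47 107 138 138 130  93  41  25  30  41  45  40  42]
 [ 33  31  49 108 139 136 136 122  82  34  20  19  19  20  24]
 [ 34  31  49 106 138 138 137 136 117  81  69  69  45  21  15]
 [ 32  33  61 114 137 136 137 138 134 126 143 172 143  90  69]]
t21 out [265.  210.6] in [267.3 211.2]
[[ 44  46  44  45  42  49  68  82  84  82 108 145 195 203 213]
 [ 45  46  45  45  45  42  49  75  90  81  63  83 109 111 127]
 [ 44  44  45  44  45  40  44 112 157 108  56  52  54  52  78]
 [ 45  44  45
[... 1705 characters left out ...]
 [129 129 131 129 122 116 138 211 225 218 149  67  27  22  21]
 [129 130 128 131 124 113 115 138 198 205 185 100  51  21  17]
 [128 134 138 154 164 119 111 119 160 180 165 101  47  19  16]
 [138 186 221 224 217 135 112 116 131 149 128 100  57  26  22]
 [221 227 231 231 226 181 124 111 114 123 112  88  53  15  16]
 [228 230 232 232 231 224 164 118 108 103  97  71  47  23  19]
 [226 228 229 232 231 228 209 147 104  62  50  49  35  18  18]
 [228 228 227 229 218 207 200 188  85  28  22  28  18  25  12]
 [230 228 225 222 160 192 200 194 117  42  17  20  17  13  13]
 [226 224 193 199 134 135 181 187 129  81  37  19  13  19  16]]
lid shift (0.11671178787946701, 0.9999220371246338, (10, 10), (5, 5))
```

The button stands proud as it did before the grasp: about 2.5 px bright in the top view before and after, where pressed in it would be under 1 px. The lid has not shifted since it shut. Handing in.

```bash
python3 -c "
from station import finish_job
print(finish_job())"
```

```text
the job is handed in; nothing more can be done
None
```

I packed all four carriers (two stacks of two) one at a time into the cassette, pushed the lid shut from behind, and locked it with the pin. The job is handed in; the clock read 44.6 s at my last reading.

**Carriers:** the first three windows measured within about 1 mm of the pocket centre. The fourth was partly hidden by the arm. It read 2 mm off in y, and the side view showed it lying flat.

**Pin:** it was gripped with the button in (31.7 mm opening). The flange seated on the lid: the wrist force rose to 9.7 N with the height stopped at 0.1587 m, against 0.159 m expected. After release the button looked as proud as before the grasp, and the lid had not shifted. I could not see the balls directly, and judged the final pin state from pixel values because my picture views were used up.

**Disturbances:**
- **Stand:** it was knocked aside mid-run.
- **Cassette:** it moved about 1 cm around the time I shut the lid.
- **What I did:** I measured both again before using the pin.

**Disagreement:** I first counted three plates in the near stack. Triangulating its height and an enlarged side crop showed two.

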